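# Set out the sorting board for the pedal and chain jobs

## Robot

A 7-joint arm with a two-finger parallel gripper is mounted at the origin on a cart in front of the work surface, level with it; the furniture and walls round the work are solid. World frame = base frame: x ahead of the robot, y to its left, z up, the work surface at z = 0. Lengths are in m, angles in rad, forces in N, time in s.
With the tool pointing down it reaches from about 0.4 to 0.85 m from the base axis. Payload 4.5 kg.
Tool frame: the origin (TCP) lies at the very end of the fingers, on their centre line; the grasp point (between the pads) lies 19 mm behind it; z points along the fingers, y is the line along which they close (so a half turn about z gives the same grasp; the last joint's range is limited). The gripper opens to 88 mm and grips with 3 to 60 N. Pads are 18 mm wide; open, the fingers measure 123 mm over their backs; the gripper's body (75 mm by 187 mm) begins 45 mm behind the grasp point.
Start: joints at [1.212, 0.689, -0.195, 1.565, 0.157, 0.902, -0.215], TCP at [0.239, -0.577, 0.239] pointing down, gripper open.
Joint ranges: [-3.01, 3.01], [-0.46, 2.08], [-1.47, 1.51], [0.13, 2.56], [-1, 4.14], [0.04, 2.09], [-2.66, 2.66]. Speed limits (rad/s): [2.57, 2.57, 3.14, 3.14, 3.14, 3.14, 3.14].

## Interface

Orientations are given as a unit quaternion [x, y, z, w].
In Python, from plant import r, optics gives the robot as it stands.
- The arm moves only by the tool servo_tool, never from a script. Its arguments are lists of equal length, an entry for each row: "translation": the shift along the tool's x, y, z in m, a list of three; "turn": the turn, a rotation vector about the tool's x, y, z in rad, a list of three. In form: {"translation": [[dx, dy, dz], ...], "turn": [[rx, ry, rz], ...]}. A call has 1 to 10 rows; each row shifts and turns the commanded pose from where the row before left it, along the tool's axes as they then stand; what a row does not reach is not made up. A row lasts 1/8 s, in which the tool goes at most 62.5 mm and 10.7 degrees, less where a joint would pass 70% of its speed; a pose out of reach is approached as far as the arm can. A call is refused whole if a number of a shift passes 0.0625 or a number of a turn 0.188, either way. A call with a gripper value outside its range is refused whole. "grip" is the opening, from 0 (shut) to 1 (fully open), set as the call begins (left out, the last holds). The fingers move at their own pace and stop on an object; "grip_force" is the grip in N (left out, the last holds). Time passes only in rows, so rows that do not move let the fingers close. It gives the time, the measured TCP pose, the force, the opening and the grip force at its end, in the units of the state.
- r.get_state(): the state, without advancing time (a new reading comes with each control period).
- optics.snapshot(name): name is "scene" or "top"; returns a dict with "img" (400x640x3 uint8, red, green, blue), "z_map" (400x640 float32, m along the optical axis (not along the pixel's ray), 0 where there is no reading), "mtx" (3x3 intrinsics, pixels), "k1" (the pictures are not rectified: a ray, as slopes to the right and down, at radius r is drawn at 1 + k1 r^2 times it, then the intrinsics apply), "R" (3x3) and "t" (3): a world point X has camera coordinates R X + t. Camera axes: x right, y down, z forward; pixel columns grow to the right and rows downward; lengths in m; the calibration is good to about 2 mm. A picture is of the moment at which its call begins.
- r.finish_job(): hands the job in; it is judged then, once.
The state is a dict: "clock": time; "q": joint angles; "qd": joint speeds; "joint_torque": joint torques, N m; "tool_pos": TCP position; "eef_rot": TCP orientation; "contact_force": force on the tool from outside, world axes, zero at the start; "moment": the same for the moment, N m; "opening": opening from 0.0 (shut) to 1.0 (fully open); "finger_force": force on a finger pad.
Only numpy, scipy, OpenCV 4.12 (cv2) and the standard library are available. Lean on these libraries where they do the work, as an engineer would, in place of code of your own. Each camera call takes 0.05 s, during which the arm holds its last target. There are 200 camera calls.

## Task

Finish setting out the sorting board for the next bike. The sprocket and the pedal already lie in the middle bays of its two rows: leave them where they are, and as you stand in front of the board put the chain tool in the bay to the left of the sprocket and the small carton to the right of the sprocket, the grease tub to the left of the pedal and the folding hex-key set to the right of the pedal, then lay the lamp clamp ring flat on the middle of the carton's top. Each thing sits in the middle of its bay, right way up as it is now, the long ones (chain tool, carton, hex-key set) lying front to back.

Things in the scene. Friction and masses are not known exactly. Their poses are not given: they have to be found in the camera images.
- board: Wooden sorting board fixed on the bench, 254 (x) x 300 (y) mm, two rows of three open bays. Origin: centre of underside; x points away from the robot, y to the left as seen by it (yaw -0.38 to -0.62 rad). Bay floors 6 mm, ribs (6 mm wide) 14 mm above the bench. Bays 118 (x) x 92 (y) mm inside, centred at x = -0.062 (front row) or 0.062 (back), y = 0.098 (left), 0, -0.098 (right), in m.
- sprocket: Flat grey toothed steel sprocket, 76 mm across, 8 mm thick, lying loose in the middle bay of one of the board's rows (front or back, differs from start to start). Origin at the centre of its underside.
- pedal: Black bicycle pedal, 63 x 107 x 24 mm with its axle stub, lying loose in the middle bay of the board's other row. Origin at the centre of its underside, y along its length.
- tub: Round grease tub standing upright on the bench, 64 mm across the lid, 60 mm below it (lid from 40 mm up), 51 mm high. Origin at the centre of its underside, z up.
- carton: Small closed carton, 50 mm (x) x 95 mm (y) x 48 mm high, on the bench. Origin at the centre of its underside.
- chain_tool: Chain rivet tool lying on the bench, 95 mm long: black body 14 mm wide (x), 18 mm high, from y = -8 to 48 mm, with two lugs 29 mm high at y = 8 and 38 mm; thin screw to a 50 mm cross handle at y = -43 mm. Origin: middle of its length, at its underside; y along its length towards the black body. Grip the body across x at y = 23 mm.
- hex_set: Folding hex-key set, a flat yellow holder 28 mm wide (x), 90 mm long (y), 22 mm high, on the bench. Origin at the centre of its underside.
- clamp_ring: Black lamp clamp ring lying flat on the bench, a ring 54 mm across (x), 11 mm thick (14 mm at the screw), ring centre at y = +5 mm, screw lug at y = -19 to -32 mm; 63 mm long over all. Origin at the middle of its length at its underside; grip it across x at y = 5 mm.
There are look-alikes about, which are no part of the job. Of the things that look like the hex_set, the larger one is meant.

How it is judged:
By the outcome, as a careful person would: the job done as asked, in the order asked, and still so for the second after the job is handed in, with the robot touching nothing.
It also fails if it takes over 125 s, if anything falls off the work surface, if the arm or the gripper's body presses on something with over 40 N, if the wrist force passes 120 N, or if a joint passes its speed limit or range.

## Working session

There is one attempt and no reset: what is moved stays moved. The work goes in short steps, Python scripts to look and compute and a tool call to move; the robot and the scene stay as the last step left them, time stands still between calls to the robot, and variables do not carry over. Pictures are saved under pics/ and viewed, at most 14 in all, crops included, and the job is handed in when it is done.

Besides the shell and the picture viewer there is one more tool, called in YAML: its name, and indented under it one key for each argument. servo_tool: Moves the arm, as the interface text tells. Its arguments: {"type":"object","properties":{"translation":{"type":"array"},"turn":{"type":"array"},"grip":{"type":"number"},"grip_force":{"type":"number"}},"required":["translation","turn"]}

```bash
mkdir -p pics; ls; cat > h.py <<'E'
import numpy as np, cv2, sys
sys.path.insert(0,'.')
from plant import r, optics
def snap(n):
    s=optics.snapshot(n); np.savez('%s.npz'%n,**s); return s
def load(n): return dict(np.load('%s.npz'%n))
def rays(s,px):
    px=np.atleast_2d(np.array(px,float)); K=s['mtx']
    d=(px-[K[0,2],K[1,2]])/[K[0,0],K[1,1]]; u=d.copy()
    for _ in range(20): u=d/(1+s['k1']*(u**2).sum(1,keepdims=True))
    return np.c_[u,np.ones(len(u))]
def at_z(s,px,z):
    v=rays(s,px)@s['R']; c=-s['R'].T@s['t']
    return c+v*((z-c[2])/v[:,2])[:,None]
def cloud(s):
    h,w=s['z_map'].shape; g=np.mgrid[0:h,0:w]; px=np.c_[g[1].ravel(),g[0].ravel()]
    v=rays(s,px)*s['z_map'].reshape(-1,1)
    P=(v-s['t'])@s['R']; P[s['z_map'].ravel()==0]=np.nan
    return P.reshape(h,w,3)
def proj(s,X):
    c=np.atleast_2d(X)@s['R'].T+s['t']; u=c[:,:2]/c[:,2:]; u=u*(1+s['k1']*(u**2).sum(1,keepdims=True))
    return u@s['mtx'][:2,:2].T+s['mtx'][:2,2]
def save(img,name,box=None,f=1):
    if box: x0,y0,x1,y1=box; img=img[y0:y1,x0:x1]
    img=cv2.resize(img,None,fx=f,fy=f,interpolation=cv2.INTER_CUBIC)
    cv2.imwrite('pics/'+name,img[:,:,::-1])
E
python3 - <<'E'
from h import *
for n in('scene','top'):
    s=snap(n); save(s['img'],n+'1.png',f=1.25); print(n,s['mtx'],s['k1'],-s['R'].T@s['t'],s['R'])
print(r.get_state())
E
```

```text
pics
scene [[363.07106003   0.         320.18393043]
 [  0.         363.07106003 202.97082831]
 [  0.           0.           1.        ]] 0.01727365120878321 [0.33437927 0.44072985 0.69945885] [[-0.81930901 -0.57331355  0.00665724]
 [-0.44558825  0.62938707 -0.63664985]
 [ 0.36081    -0.52457935 -0.77112428]]
top [[383.46192531   0.         323.73701774]
 [  0.         383.46192531 202.44192668]
 [  0.           0.           1.        ]] -0.09372990118572534 [ 0.54229022 -0.00195285  0.9444452 ] [[ 0.00926863 -0.99992491  0.00801669]
 [-0.99321729 -0.0101351  -0.11583045]
 [ 0.115903   -0.00688872 -0.99323665]]
{'clock': 0.1, 'q': array([ 1.211806  ,  0.68989696, -0.19447301,  1.56618641,  0.15730474,
        0.90250641, -0.21513451]), 'qd': array([ 1.16914778e-04, -1.58954153e-03, -9.43813103e-05, -2.63460557e-03,
        4.33459004e-04,  9.93506262e-04, -3.00959069e-04]), 'joint_torque': array([-3.35098666e-03, -5.28497994e+01, -1.27171163e+00, -1.53837937e+01,
       -5.26500097e-02,  2.02100302e-03,  6.73035993e-05]), 'tool_pos': array([ 0.23895786, -0.57692905,  0.2380053 ]), 'eef_rot': array([ 9.80775883e-01,  1.95135899e-01, -2.29911881e-04, -7.71323321e-04]), 'contact_force': array([ 0.31194224,  0.56401898, -0.0371518 ]), 'moment': array([ 0.02568107, -0.03091981, -0.01538237]), 'finger_force': 0.0, 'opening': 0.9977439041323596}
```

View pics/top1.png

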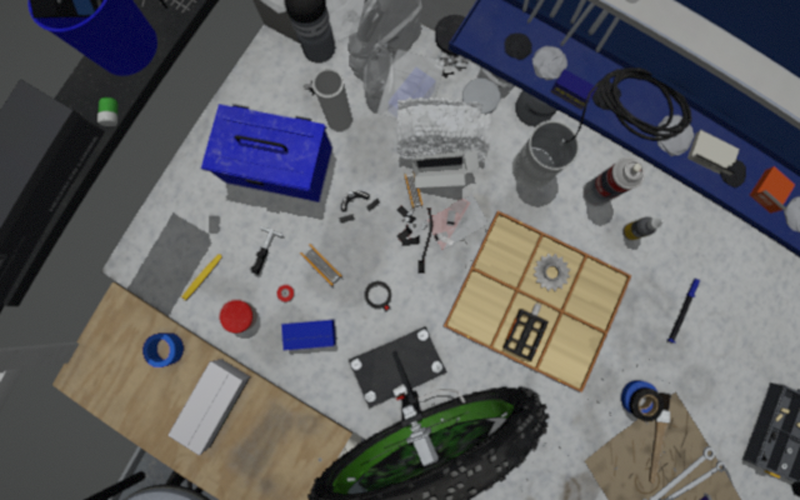

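View pics/scene1.png

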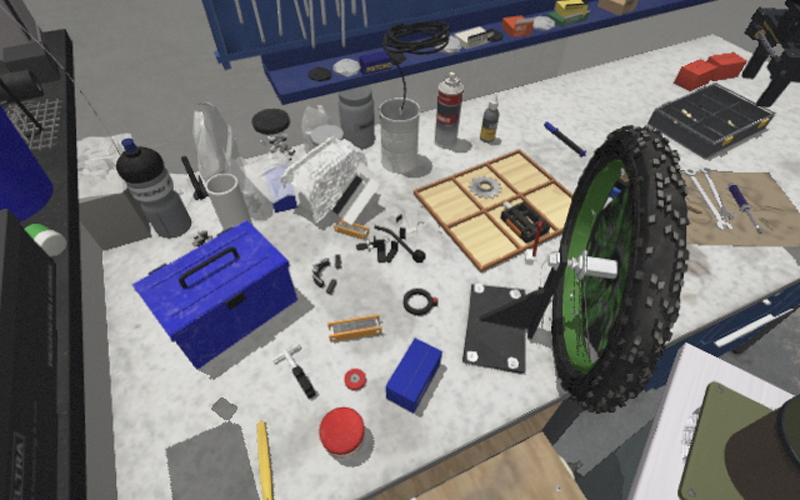

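```bash
python3 - <<'E'
from h import *
s=load('top'); save(s['img'],'crop1.png',(170,140,370,290),4); save(s['img'],'crop2.png',(345,160,515,320),3.7)
P=cloud(s)
# height map of the wheel region
Z=P[...,2]
for n in('top','scene'):
    P=cloud(load(n)); m=np.isfinite(P[...,2])&(P[...,2]>0.06)&(P[...,0]>0.1)&(P[...,0]<0.95)&(abs(P[...,1])<0.7)
    Q=P[m]; H={}
    ix=((Q[:,0])//0.05).astype(int); iy=((Q[:,1]+0.7)//0.05).astype(int)
    G=np.zeros((20,28)); np.maximum.at(G,(ix,iy),Q[:,2])
    print(n,'rows x, cols y from -0.7 step .05 (cm)')
    for i in range(2,19): print('%.2f'%(i*.05),' '.join('%2d'%round(v*100) for v in G[i]))
E
```

```text
top rows x, cols y from -0.7 step .05 (cm)
0.10  0  0  0  0  0  0  0  0  0  0  0  0  0  0  0  0  0  0  0  0  0  0  0  0  0  0  0  0
0.15  0  0  0  0  0  0  0  0  0  0  0  0  0  0  0  0  0  0  0  0  0  0  0  0  0  0  0  0
0.20  0 25  0  0  0  0  0  0  0  0  0  0  0  0  0 14  0  0  0  0  0  0  0  0  0  0  0  0
0.25  0 26  0  0  0  0  0  0  0  0  0  0  0 25 25 32 29  0  0  0  0  0  0  0  0  0  0  0
0.30  0  0  0  0  0  0  0  0  0  0  0 38 39 39 38 35  0  0  0  0  0  0  0  0  0  0  0  0
0.35  0  0  0  0  0  0  0  0  0 29 35 38 39 37  0  0  0  0  0  0  0  0  0  0  0  0  0  0
0.40  0  0  0  0  0  0  0  0  0 26 32 31 13 27 27  0  0  0  0  0  0  0  0  0  0  0  0 15
0.45  0  0  0  0  0  0  0  0  0  0  0  0  0  0  0  0  0  0  0  0  0  0  0  0  0  0  0 17
0.50  0  0  0  0  0  0  0  0  0  0  0  0  0  0  0  0  0  0  0  0  0  0  0  0 35 33  0 20
0.55  0  0  0  0  0  0  0  0  0  0  0  0  0  0  0  0  0  0  0  0  0  0  0 37 39  0 16 16
0.60 22 22  0  0  0  0  0  0  0  0  0  0  0  0  0  0  0  0  0  0  0  0  0 42 39 16 16  0
0.65 22 22 22  0 13  0  0  0  0  0  0  0  0  0  0  0  0  0  0  0  0  0 42 42  
[... 1313 characters left out ...]
 0  0  0  0  0  0  0  0  0  0  0  0  0  0  0  0  0  0  0  0  0 41 41  0  0  0
0.60 22 22  0  0  0  0  0  0  0  0  0  0  0  0  0  0  0  0  0  0  0  0  0 41 40  0  0  0
0.65 22 22 22 21 13  8  0  0  0  0  0  0  0  0  0  0  0  0  0  0  0  0 42 42  0  0  0  0
0.70 22 24 24 22 22  8 15  0  0  0  0  0  0  0  0  0  0 12  0  0  0  0 42  0  7  7  0  0
0.75 25 26 26 23 23 22 22 14 14 14  0  7  6  0  0  0  0 12 13 12 12 37 42  0  7  0  0  0
0.80 20 24 27 28 27 26 25 25 23 15  9 10 10  9  8  0 12 13 15 15 34 40 37  7  7  0  0  0
0.85  0  0 23 28 29 30 25 25 25 23 10 12 12 12 10  0 16 13 13 13 44 44 37  7  0  0  0  0
0.90  0  0  0  0 23 30 31 33 33 23 22 22 12 12 11 11 17 17  0 34 35  0  7  0  0  0  0  0
```

View pics/crop1.png

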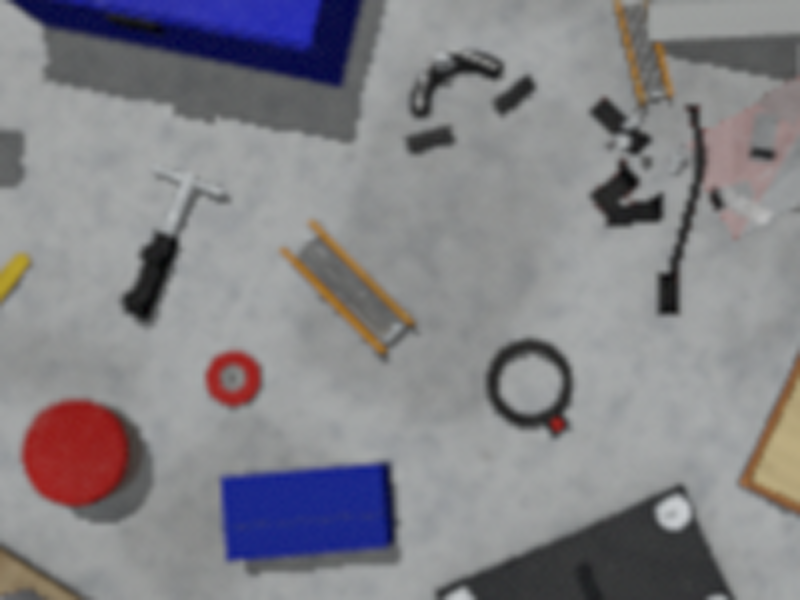

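View pics/crop2.png

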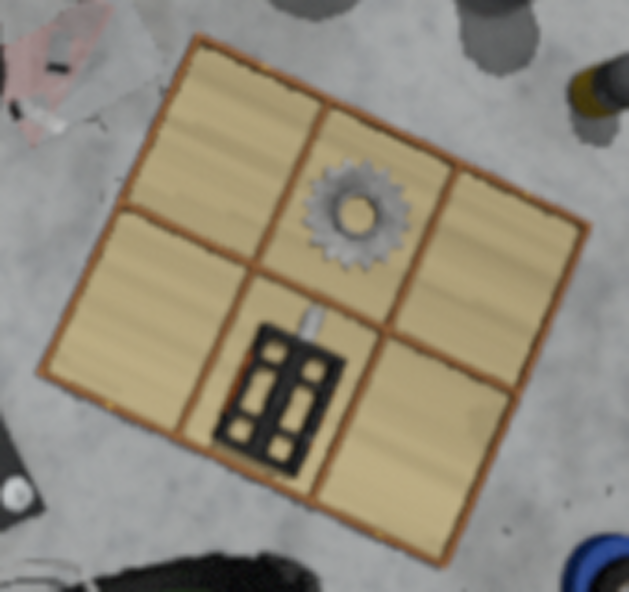

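```bash
python3 - <<'E'
from h import *
np.set_printoptions(precision=4,suppress=True)
s=load('top'); c1=lambda p:np.array(p)/4+[170-.375,140-.375]; c2=lambda p:np.array(p)/3.7+[345-.36,160-.36]
B=at_z(s,c2([(197,37),(588,227),(447,566),(40,372)]),.014); print('board',B.mean(0),B[:,:2].tolist())
def ya(a,b): d=b-a; return np.arctan2(d[1],d[0])
print('yaw x axis',ya(B[3],B[0]),ya(B[2],B[1]),'y axis',ya(B[1],B[0])-np.pi/2,ya(B[2],B[3])-np.pi/2, [np.linalg.norm(B[i]-B[i-1]) for i in range(4)])
print('sprocket',at_z(s,c2([(357,214)]),.014))
H=at_z(s,c1([(313,222),(412,323),(386,355),(284,250)]),.022);print('hex',H.mean(0),[np.linalg.norm(H[i]-H[i-1]) for i in range(4)],ya(H[1],H[0]))
C=at_z(s,c1([(222,478),(388,463),(392,545),(228,560)]),.048);print('carton',C.mean(0),[np.linalg.norm(C[i]-C[i-1]) for i in range(4)],ya(C[1],C[0]),ya(C[2],C[3]))
R=at_z(s,c1([(530,383),(558,424)]),.011);print('ring',R,ya(R[1],R[0]))
T=at_z(s,c1([(77,453)]),.051);print('tub',T)
K=at_z(s,c1([(193,188),(155,275),(140,312)]),.016);print('chain',K,ya(K[0],K[2]))
# depth-based rects
for n in('top','scene'):
    P=cloud(load(n))
    for nm,c,rad,lo,hi in(('carton',C.mean(0),.08,.040,.056),('tub',T[0],.06,.043,.058),('hex',H.mean(0),.07,.014,.03),('ring',R[0],.06,.006,.02),('chain',K[1],.09,.010,.035),('hex2',at_z(s,[(330,152)],.02)[0],.07,.01,.03)):
        m=(np.hypot(P[...,0]-c[0],P[...,1]-c[1])<rad)&(P[...,2]>lo)&(P[...,2]<hi); Q=P[m][:,:2].astype(np.float32)
        if len(Q)>5: print(n,nm,len(Q),'z',np.median(P[m][:,2]),'rect',cv2.minAreaRect(Q*1000),cv2.minEnclosingCircle(Q*1000))
s=load('scene'); save(s['img'],'crop3.png',(210,150,370,270),5)
E
```

```text
board [ 0.5603 -0.2722  0.014 ] [[0.7347091414422268, -0.1916796146912471], [0.6088921941667488, -0.45705114514806366], [0.38584791539181396, -0.35397589105307664], [0.5116185863413535, -0.08609997147682971]]
yaw x axis -0.44202698911268035 -0.4328945911571062 y axis -0.4427270054233996 -0.4389602267397763 [np.float64(0.24681259456620006), np.float64(0.2936868287797625), np.float64(0.24570970331058758), np.float64(0.29593203604868)]
sprocket [[ 0.6166 -0.2975  0.014 ]]
hex [0.6264 0.1535 0.022 ] [np.float64(0.024380685835941752), np.float64(0.08676904249520856), np.float64(0.0247070831842014), np.float64(0.08964087595532146)] 0.794144777615373
carton [0.4932 0.1697 0.048 ] [np.float64(0.04744712213102848), np.float64(0.09738437797428891), np.float64(0.04724554336096166), np.float64(0.09579846091189748)] 1.674512812977652 1.67688165562864
ring [[0.5702 0.0433 0.011 ]
 [0.5456 0.026  0.011 ]] 0.6132768750779496
tub [[0.5248 0.3057 0.051 ]]
chain [[0.6872 0.2526 0.016 ]
 [0.6331 0.2739 0.016 ]
 [0.6103 0.2823 0.016 ]] 2.773585595025906
top carton 871 z 0.04804230768430125 rect ((493.002
[... 1694 characters left out ...]
97), 46.04984664916992) ((624.6893310546875, 155.23294067382812), 46.638450622558594)
scene ring 266 z 0.012375728930374062 rect ((568.3238525390625, 42.30534362792969), (54.6074333190918, 53.62774658203125), 73.87785339355469) ((564.4387817382812, 40.120338439941406), 31.27883529663086)
scene chain 416 z 0.017217046853371925 rect ((626.3924560546875, 249.93899536132812), (114.74163818359375, 119.83563232421875), 66.02335357666016) ((628.494140625, 254.3989715576172), 76.35118103027344)
scene hex2 473 z 0.017876505762863662 rect ((773.6596069335938, -31.23602294921875), (115.29457092285156, 127.19924926757812), 61.046573638916016) ((775.8995361328125, -22.894338607788086), 69.77555847167969)
```

View pics/crop3.png

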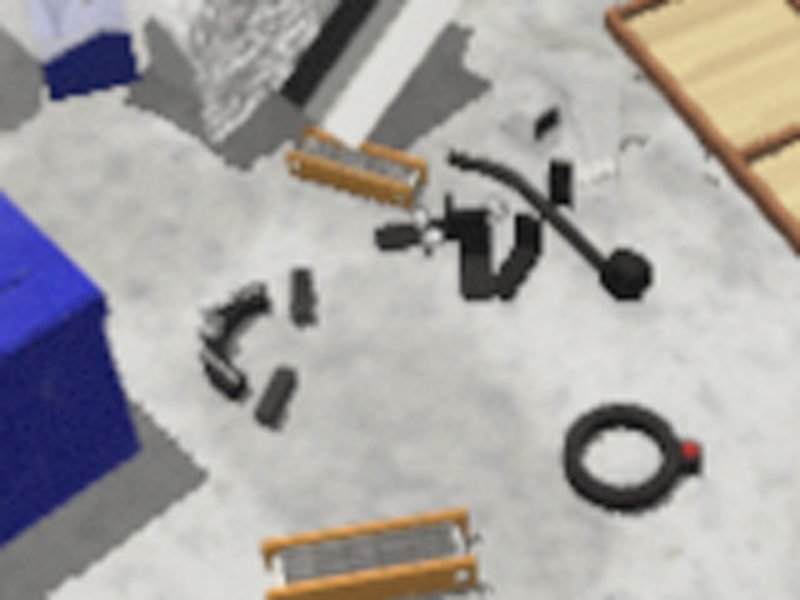

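```bash
cat >> h.py <<'E'
from scipy.spatial.transform import Rotation as Ro
def plan(*wps):
    """waypoints (x,y,z,phi); prints tool-frame shift (at the current phi) and turn for each leg; legs: shift first, then turn"""
    st=r.get_state(); p=st['tool_pos']; M=Ro.from_quat(st['eef_rot']).as_matrix(); f=np.arctan2(M[1,0],M[0,0])
    print('t %.1f pos'%st['clock'],p.round(4),'phi %.3f'%f,'tiltz',M[:,2].round(3),'F',st['contact_force'].round(1),'open %.3f'%st['opening'],'q',st['q'].round(2))
    for w in wps:
        d=np.array(w[:3])-p; c,s=np.cos(f),np.sin(f)
        df=(w[3]-f+np.pi)%(2*np.pi)-np.pi
        print(w,'shift',np.round([c*d[0]+s*d[1],s*d[0]-c*d[1],-d[2]],4),'then rz %.3f'%-df)
        p=np.array(w[:3]); f=w[3]
E
python3 - <<'E'
from h import *
for n in('top','scene'):
    P=cloud(load(n))
    for z0,z1 in((.05,.1),(.1,.2),(.2,.3),(.3,.4)):
        for y0,y1 in((-.32,-.25),(-.25,-.2),(-.2,-.1),(-.1,0),(0,.1)):
            m=(P[...,2]>z0)&(P[...,2]<z1)&(P[...,1]>y0)&(P[...,1]<y1)&(P[...,0]<.5)&(P[...,0]>.2)
            if m.sum()>5: print(n,z0,y0,y1,'max x %.3f'%np.percentile(P[m][:,0],99))
P=cloud(load('top')); m=(P[...,2]>.012)&(P[...,2]<.04)&(np.hypot(P[...,0]-.628,P[...,1]-.276)<.045)
Q=P[m][:,:2].astype(np.float32); print(len(Q),cv2.minAreaRect(Q*1000),cv2.fitLine(Q,cv2.DIST_L2,0,.01,.01).ravel())
plan((.52,-.50,.24,.393),(.64,-.2,.24,.393),(.626,.276,.12,2.77))
E
```

```text
top 0.05 -0.2 -0.1 max x 0.403
top 0.05 -0.1 0 max x 0.430
top 0.05 0 0.1 max x 0.329
top 0.1 -0.25 -0.2 max x 0.421
top 0.1 -0.2 -0.1 max x 0.419
top 0.1 -0.1 0 max x 0.407
top 0.1 0 0.1 max x 0.315
top 0.2 -0.25 -0.2 max x 0.421
top 0.2 -0.2 -0.1 max x 0.420
top 0.2 -0.1 0 max x 0.423
top 0.2 0 0.1 max x 0.421
top 0.3 -0.2 -0.1 max x 0.402
top 0.3 -0.1 0 max x 0.376
top 0.3 0 0.1 max x 0.333
scene 0.05 -0.2 -0.1 max x 0.403
scene 0.05 -0.1 0 max x 0.424
scene 0.05 0 0.1 max x 0.327
scene 0.1 -0.2 -0.1 max x 0.415
scene 0.1 -0.1 0 max x 0.404
scene 0.1 0 0.1 max x 0.415
scene 0.2 -0.2 -0.1 max x 0.415
scene 0.2 -0.1 0 max x 0.419
scene 0.2 0 0.1 max x 0.419
scene 0.3 -0.2 -0.1 max x 0.401
scene 0.3 -0.1 0 max x 0.372
scene 0.3 0 0.1 max x 0.326
168 ((639.4662475585938, 276.07049560546875), (14.8754301071167, 67.98408508300781), 69.49691009521484) [ 0.9421871  -0.3350873   0.6359353   0.27621606]
t 0.1 pos [ 0.239  -0.5769  0.238 ] phi 0.393 tiltz [-0.001  0.001 -1.   ] F [ 0.3  0.6 -0. ] open 0.998 q [ 1.21  0.69 -0.19  1.57  0.16  0.9  -0.22]
(0.52, -0.5, 0.24, 0.393) shift [ 0.2891  0.0365 -0.002 ] then rz -0.000
(0.64, -0.2, 0.24, 0.393) shift [ 0.2257 -0.2312 -0.    ] then rz -0.000
(0.626, 0.276, 0.12, 2.77) shift [ 0.1694 -0.4451  0.12  ] then rz -2.377
```

servo_tool:
  translation:
    - [0.048, 0.006, 0]
    - [0.048, 0.006, 0]
    - [0.048, 0.006, 0]
    - [0.048, 0.006, 0]
    - [0.048, 0.006, 0]
    - [0.048, 0.006, 0]
    - [0.038, -0.039, 0]
    - [0.038, -0.039, 0]
    - [0.038, -0.039, 0]
    - [0.038, -0.039, 0]
  turn:
    - [0, 0, 0]
    - [0, 0, 0]
    - [0, 0, 0]
    - [0, 0, 0]
    - [0, 0, 0]
    - [0, 0, 0]
    - [0, 0, 0]
    - [0, 0, 0]
    - [0, 0, 0]
    - [0, 0, 0]
  grip: 0.5

```text
clock: 1.35
tool_pos: [0.6, -0.2963, 0.2382]
eef_rot: [0.981, 0.195, -0.0, -0.0]
contact_force: [0.7, -1.1, -1.0]
opening: 0.501
finger_force: 0.0
```

servo_tool:
  translation:
    - [0.038, -0.039, 0]
    - [0.038, -0.039, 0]
    - [0.021, -0.055, 0]
    - [0.021, -0.055, 0]
    - [0.021, -0.055, 0]
    - [0.021, -0.055, 0]
    - [0.021, -0.055, 0]
    - [0.021, -0.055, 0]
    - [0.021, -0.055, 0]
    - [0.021, -0.055, 0]
  turn:
    - [0, 0, 0]
    - [0, 0, 0]
    - [0, 0, 0]
    - [0, 0, 0]
    - [0, 0, 0]
    - [0, 0, 0]
    - [0, 0, 0]
    - [0, 0, 0]
    - [0, 0, 0]
    - [0, 0, 0]

```text
clock: 2.6
tool_pos: [0.6264, 0.2755, 0.2382]
eef_rot: [0.981, 0.195, -0.0, 0.0]
contact_force: [0.8, -0.2, 0.0]
opening: 0.502
finger_force: 0.0
```

servo_tool:
  translation:
    - [0, 0, 0.01]
    - [0, 0, 0.01]
    - [0, 0, 0.01]
    - [0, 0, 0.01]
    - [0, 0, 0.01]
    - [0, 0, 0.01]
    - [0, 0, 0.01]
    - [0, 0, 0.01]
    - [0, 0, 0.01]
    - [0, 0, 0.01]
  turn:
    - [0, 0, -0.184]
    - [0, 0, -0.184]
    - [0, 0, -0.184]
    - [0, 0, -0.184]
    - [0, 0, -0.184]
    - [0, 0, -0.184]
    - [0, 0, -0.184]
    - [0, 0, -0.184]
    - [0, 0, -0.184]
    - [0, 0, -0.184]

```text
clock: 3.85
tool_pos: [0.6267, 0.2735, 0.1378]
eef_rot: [0.436, 0.9, -0.001, -0.0]
contact_force: [-0.9, 0.3, -0.4]
opening: 0.499
finger_force: 0.0
```

```bash
python3 - <<'E'
from h import *
plan((.629,.278,.10,2.78),(.629,.278,.004,2.78))
E
```

```text
t 3.9 pos [0.6267 0.2735 0.1378] phi 2.239 tiltz [-0.001 -0.001 -1.   ] F [-0.9  0.3 -0.4] open 0.499 q [-0.21  0.93 -0.55  1.44  0.55  0.93 -0.25]
(0.629, 0.278, 0.1, 2.78) shift [0.0021 0.0047 0.0378] then rz -0.541
(0.629, 0.278, 0.004, 2.78) shift [0.    0.    0.096] then rz -0.000
```

servo_tool:
  translation:
    - [0.002, 0.005, 0.02]
    - [0, 0, 0.02]
    - [0, 0, 0.02]
    - [0, 0, 0.02]
    - [0, 0, 0]
  turn:
    - [0, 0, -0.18]
    - [0, 0, -0.18]
    - [0, 0, -0.18]
    - [0, 0, 0]
    - [0, 0, 0]

```text
clock: 4.47
tool_pos: [0.6285, 0.2775, 0.0566]
eef_rot: [0.185, 0.983, -0.001, -0.001]
contact_force: [0.4, 0.7, -0.2]
opening: 0.501
finger_force: 0.0
```

```bash
python3 - <<'E'
from h import *
s=snap('scene'); u=proj(s,[.629,.278,.0]).ravel().astype(int); print(u)
save(s['img'],'c4.png',(u[0]-60,u[1]-50,u[0]+60,u[1]+50),6); plan((.629,.278,.004,2.78))
E
```

```text
[244 308]
t 4.5 pos [0.6293 0.2782 0.058 ] phi 2.770 tiltz [-0.001 -0.001 -1.   ] F [0.4 0.3 0.3] open 0.504 q [-0.18  1.06 -0.63  1.46  0.74  0.87  0.15]
(0.629, 0.278, 0.004, 2.78) shift [ 0.0002 -0.0003  0.054 ] then rz -0.010
```

View pics/c4.png

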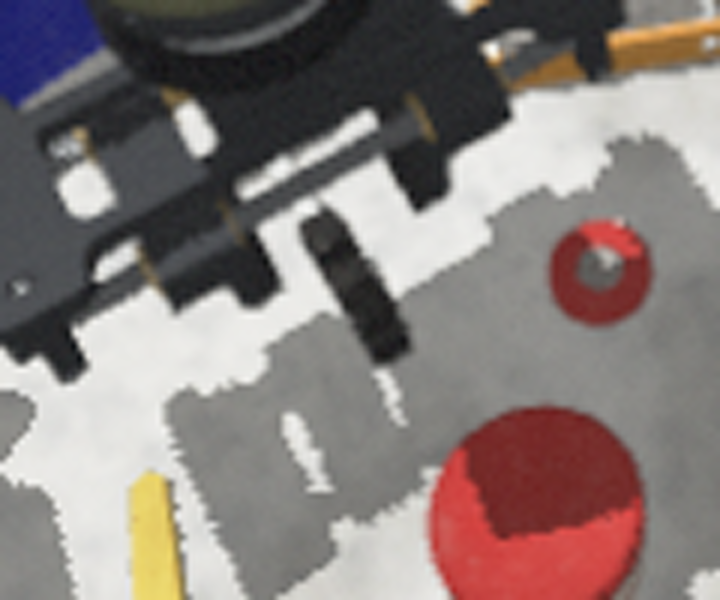

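```bash
python3 - <<'E'
from h import *
s=load('scene'); px=lambda a,b:(184+a/6,258+b/6)
g=np.array([.629,.278]);d=np.array([np.cos(2.78),np.sin(2.78)]);n=np.array([-d[1],d[0]])
for a,b,z in((378,358,.0),(408,350,.0),(395,352,.005),(375,362,.005),(395,330,.018),(330,212,.02)):
    X=at_z(s,[px(a,b)],z)[0,:2]; print((a,b,z),X.round(4),'along %.4f across %.4f'%((X-g)@d,(X-g)@n))
s=load('top')
for y in (8,23,38,48,-43):
    print(y,(proj(s,[*(g+d*(y-23)/1000),.01])-[170-.375,140-.375])*4)
E
```

```text
(378, 358, 0.0) [0.6112 0.2891] along 0.0206 across -0.0041
(408, 350, 0.0) [0.605  0.2814] along 0.0237 across 0.0053
(395, 352, 0.005) [0.6061 0.2855] along 0.0241 across 0.0011
(375, 362, 0.005) [0.6091 0.2917] along 0.0235 across -0.0058
(395, 330, 0.018) [0.6059 0.2829] along 0.0233 across 0.0035
(330, 212, 0.02) [0.6505 0.2653] along -0.0246 across 0.0043
8 [[160.47912071 260.01973226]]
23 [[151.02472711 282.57238727]]
38 [[141.56796171 305.1844684 ]]
48 [[135.26292304 320.29063681]]
-43 [[192.58546175 183.82650263]]
```

servo_tool:
  translation:
    - [0.0015, 0, 0.02]
    - [0, 0, 0.018]
    - [0, 0, 0.01]
    - [0, 0, 0.005]
    - [0, 0, 0]
  turn:
    - [0, 0, 0]
    - [0, 0, 0]
    - [0, 0, 0]
    - [0, 0, 0]
    - [0, 0, 0]

```text
clock: 5.15
tool_pos: [0.6282, 0.279, 0.0054]
eef_rot: [0.183, 0.983, -0.0, -0.0]
contact_force: [-0.0, 0.7, 0.0]
opening: 0.498
finger_force: 0.0
```

servo_tool:
  translation:
    - [0, 0, 0]
    - [0, 0, 0]
    - [0, 0, 0]
    - [0, 0, 0]
    - [0, 0, 0]
    - [0, 0, 0]
  turn:
    - [0, 0, 0]
    - [0, 0, 0]
    - [0, 0, 0]
    - [0, 0, 0]
    - [0, 0, 0]
    - [0, 0, 0]
  grip: 0.0
  grip_force: 25

```text
clock: 5.9
tool_pos: [0.6284, 0.279, 0.006]
eef_rot: [0.183, 0.983, 0.0, 0.0]
contact_force: [-0.5, -0.6, 2.8]
opening: 0.154
finger_force: 25.0
```

servo_tool:
  translation:
    - [0, 0, -0.02]
    - [0, 0, -0.04]
    - [0, 0, -0.04]
    - [0, 0, -0.02]
    - [0, 0, 0]
  turn:
    - [0, 0, 0]
    - [0, 0, 0]
    - [0, 0, 0]
    - [0, 0, 0]
    - [0, 0, 0]

```text
clock: 6.52
tool_pos: [0.629, 0.2795, 0.1273]
eef_rot: [0.183, 0.983, 0.001, 0.001]
contact_force: [-0.3, -0.3, -1.5]
opening: 0.156
finger_force: 25.0
```

```bash
python3 - <<'E'
from h import *
plan((.637,-.200,.124,2.70),(.637,-.200,.012,2.70))
E
```

```text
t 6.5 pos [0.629  0.2795 0.1273] phi 2.773 tiltz [ 0.003  0.001 -1.   ] F [-0.3 -0.3 -1.5] open 0.156 q [-0.16  0.98 -0.67  1.43  0.68  0.97  0.19]
(0.637, -0.2, 0.124, 2.7) shift [-0.1804 -0.4443  0.0033] then rz 0.073
(0.637, -0.2, 0.012, 2.7) shift [0.    0.    0.112] then rz -0.000
```

servo_tool:
  translation:
    - [-0.018, -0.0444, 0]
    - [-0.018, -0.0444, 0]
    - [-0.018, -0.0444, 0]
    - [-0.018, -0.0444, 0]
    - [-0.018, -0.0444, 0]
    - [-0.018, -0.0444, 0]
    - [-0.018, -0.0444, 0]
    - [-0.018, -0.0444, 0]
    - [-0.018, -0.0444, 0]
    - [-0.018, -0.0444, 0]
  turn:
    - [0, 0, 0]
    - [0, 0, 0]
    - [0, 0, 0]
    - [0, 0, 0]
    - [0, 0, 0]
    - [0, 0, 0]
    - [0, 0, 0]
    - [0, 0, 0]
    - [0, 0, 0]
    - [0, 0, 0]

```text
clock: 7.78
tool_pos: [0.6347, -0.2017, 0.1236]
eef_rot: [0.183, 0.983, -0.0, -0.002]
contact_force: [0.6, -0.1, -0.9]
opening: 0.156
finger_force: 25.0
```

servo_tool:
  translation:
    - [0, 0, 0.02]
    - [0, 0, 0.02]
    - [0, 0, 0.02]
    - [0, 0, 0]
  turn:
    - [0, 0, 0.073]
    - [0, 0, 0]
    - [0, 0, 0]
    - [0, 0, 0]

```text
clock: 8.28
tool_pos: [0.6345, -0.1988, 0.0631]
eef_rot: [0.218, 0.976, -0.0, -0.002]
contact_force: [-0.4, 0.1, -1.5]
opening: 0.157
finger_force: 25.0
```

```bash
python3 - <<'E'
from h import *
s=snap('top'); save(s['img'],'c5.png',(340,150,520,320),3.5); plan((.637,-.200,.013,2.70))
E
```

```text
t 8.3 pos [ 0.6356 -0.1989  0.0645] phi 2.702 tiltz [-0.002  0.001 -1.   ] F [ 0.8  0.1 -0.2] open 0.158 q [ 0.56  1.04 -0.66  1.53  0.78  0.85  0.74]
(0.637, -0.2, 0.013, 2.7) shift [-0.0018 -0.0004  0.0515] then rz 0.002
```

View pics/c5.png

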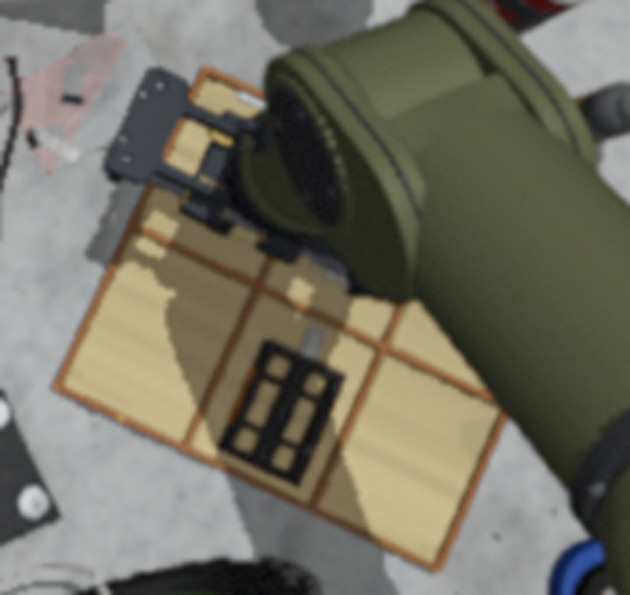

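servo_tool:
  translation:
    - [-0.002, 0, 0.02]
    - [0, 0, 0.018]
    - [0, 0, 0.01]
    - [0, 0, 0.003]
    - [0, 0, 0]
  turn:
    - [0, 0, 0]
    - [0, 0, 0]
    - [0, 0, 0]
    - [0, 0, 0]
    - [0, 0, 0]

```text
clock: 8.95
tool_pos: [0.6381, -0.2008, 0.0148]
eef_rot: [0.219, 0.976, 0.0, 0.0]
contact_force: [0.0, 0.2, -1.6]
opening: 0.156
finger_force: 25.0
```

servo_tool:
  translation:
    - [0, 0, 0]
    - [0, 0, 0]
    - [0, 0, 0]
    - [0, 0, 0]
  turn:
    - [0, 0, 0]
    - [0, 0, 0]
    - [0, 0, 0]
    - [0, 0, 0]
  grip: 0.4

```text
clock: 9.45
tool_pos: [0.638, -0.2009, 0.0149]
eef_rot: [0.219, 0.976, -0.0, 0.0]
contact_force: [0.7, -0.0, 0.0]
opening: 0.4
finger_force: 0.0
```

servo_tool:
  translation:
    - [0, 0, -0.02]
    - [0, 0, -0.04]
    - [0, 0, -0.04]
    - [0, 0, -0.02]
  turn:
    - [0, 0, 0]
    - [0, 0, 0]
    - [0, 0, 0]
    - [0, 0, 0]

```text
clock: 9.95
tool_pos: [0.6393, -0.2007, 0.1384]
eef_rot: [0.219, 0.976, 0.0, 0.002]
contact_force: [0.0, -0.5, -1.5]
opening: 0.4
finger_force: 0.0
```

```bash
python3 - <<'E'
from h import *
plan((.60,-.0,.125,2.70),(.492,.171,.125,1.66),(.492,.171,.028,1.66))
E
```

```text
t 9.9 pos [ 0.6393 -0.2007  0.1384] phi 2.700 tiltz [ 0.004 -0.001 -1.   ] F [ 0.  -0.5 -1.5] open 0.400 q [ 0.59  0.95 -0.72  1.49  0.71  0.97  0.8 ]
(0.6, -0.0, 0.125, 2.7) shift [0.1214 0.1646 0.0134] then rz -0.000
(0.492, 0.171, 0.125, 1.66) shift [ 0.1707  0.1084 -0.    ] then rz 1.040
(0.492, 0.171, 0.028, 1.66) shift [0.    0.    0.097] then rz -0.000
```

servo_tool:
  translation:
    - [0.03, 0.041, 0]
    - [0.03, 0.041, 0]
    - [0.03, 0.041, 0]
    - [0.03, 0.041, 0]
    - [0.043, 0.027, 0]
    - [0.043, 0.027, 0]
    - [0.043, 0.027, 0]
    - [0.043, 0.027, 0]
  turn:
    - [0, 0, 0]
    - [0, 0, 0]
    - [0, 0, 0]
    - [0, 0, 0]
    - [0, 0, 0]
    - [0, 0, 0]
    - [0, 0, 0]
    - [0, 0, 0]
  grip: 1.0

```text
clock: 10.95
tool_pos: [0.4893, 0.171, 0.1349]
eef_rot: [0.219, 0.976, -0.0, 0.0]
contact_force: [1.0, 0.7, -0.4]
opening: 1.001
finger_force: 0.0
```

servo_tool:
  translation:
    - [0, 0, 0.01]
    - [0, 0, 0.01]
    - [0, 0, 0.01]
    - [0, 0, 0.01]
    - [0, 0, 0.01]
    - [0, 0, 0.01]
    - [0, 0, 0]
  turn:
    - [0, 0, 0.173]
    - [0, 0, 0.173]
    - [0, 0, 0.173]
    - [0, 0, 0.173]
    - [0, 0, 0.173]
    - [0, 0, 0.173]
    - [0, 0, 0]

```text
clock: 11.82
tool_pos: [0.4897, 0.1698, 0.0744]
eef_rot: [0.673, 0.739, -0.001, 0.0]
contact_force: [0.2, -0.7, 0.6]
opening: 0.999
finger_force: 0.0
```

```bash
python3 - <<'E'
from h import *
plan((.492,.171,.028,1.66))
s=snap('top'); save(s['img'],'c6.png',(340,150,520,320),3.5)
E
```

```text
t 11.8 pos [0.4897 0.1698 0.0744] phi 1.664 tiltz [-0.001 -0.001 -1.   ] F [ 0.2 -0.7  0.6] open 0.999 q [-0.27  0.83 -0.26  2.01  0.54  0.37 -0.86]
(0.492, 0.171, 0.028, 1.66) shift [0.001  0.0024 0.0464] then rz 0.004
```

View pics/c6.png

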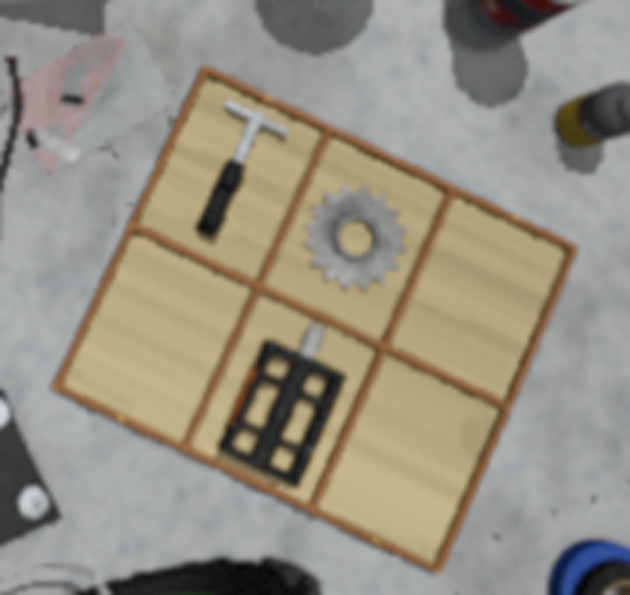

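servo_tool:
  translation:
    - [0.001, 0.002, 0.02]
    - [0, 0, 0.015]
    - [0, 0, 0.01]
    - [0, 0, 0]
  turn:
    - [0, 0, 0]
    - [0, 0, 0]
    - [0, 0, 0]
    - [0, 0, 0]

```text
clock: 12.38
tool_pos: [0.4916, 0.1708, 0.0291]
eef_rot: [0.674, 0.739, -0.001, -0.0]
contact_force: [0.0, -0.9, 0.1]
opening: 0.997
finger_force: 0.0
```

servo_tool:
  translation:
    - [0, 0, 0]
    - [0, 0, 0]
    - [0, 0, 0]
    - [0, 0, 0]
    - [0, 0, 0]
  turn:
    - [0, 0, 0]
    - [0, 0, 0]
    - [0, 0, 0]
    - [0, 0, 0]
    - [0, 0, 0]
  grip: 0.0
  grip_force: 20

```text
clock: 13.0
tool_pos: [0.4922, 0.171, 0.0299]
eef_rot: [0.674, 0.739, 0.0, 0.0]
contact_force: [-0.2, 0.0, 1.7]
opening: 0.565
finger_force: 20.0
```

servo_tool:
  translation:
    - [0, 0, -0.02]
    - [0, 0, -0.03]
    - [0, 0, -0.03]
    - [0, 0, -0.02]
    - [0, 0, 0]
  turn:
    - [0, 0, 0]
    - [0, 0, 0]
    - [0, 0, 0]
    - [0, 0, 0]
    - [0, 0, 0]

```text
clock: 13.62
tool_pos: [0.4929, 0.1712, 0.1307]
eef_rot: [0.674, 0.738, 0.001, 0.0]
contact_force: [-0.3, -0.3, -1.4]
opening: 0.567
finger_force: 20.0
```

```bash
python3 - <<'E'
from h import *
plan((.60,.05,.13,1.66),(.60,-.2,.13,1.66),(.575,-.387,.13,2.70),(.575,-.387,.036,2.70))
s=snap('scene'); P=cloud(s); m=(P[...,2]>.125)&(P[...,2]<.16)&(np.hypot(P[...,0]-.49,P[...,1]-.17)<.07)
b=s['img'].astype(int); m&=(b[...,2]>b[...,0]+50); Q=P[m]; print(len(Q),np.median(Q[:,2]),cv2.minAreaRect((Q[:,:2]*1000).astype(np.float32)))
E
```

```text
t 13.6 pos [0.4929 0.1712 0.1307] phi 1.661 tiltz [ 0.002  0.001 -1.   ] F [-0.3 -0.3 -1.4] open 0.567 q [-0.21  0.74 -0.35  1.97  0.49  0.51 -0.82]
(0.6, 0.05, 0.13, 1.66) shift [-0.1304  0.0957  0.0007] then rz 0.001
(0.6, -0.2, 0.13, 1.66) shift [-0.249  -0.0223 -0.    ] then rz -0.000
(0.575, -0.387, 0.13, 2.7) shift [-0.184  -0.0416 -0.    ] then rz -1.040
(0.575, -0.387, 0.036, 2.7) shift [0.    0.    0.094] then rz -0.000
1039 0.14905880774212632 ((489.8561096191406, 185.89161682128906), (50.119956970214844, 70.17147827148438), 6.41346549987793)
```

servo_tool:
  translation:
    - [-0.0325, 0.024, 0]
    - [-0.0325, 0.024, 0]
    - [-0.0325, 0.024, 0]
    - [-0.0325, 0.024, 0]
    - [-0.05, -0.0045, 0]
    - [-0.05, -0.0045, 0]
    - [-0.05, -0.0045, 0]
    - [-0.05, -0.0045, 0]
    - [-0.05, -0.0045, 0]
  turn:
    - [0, 0, 0]
    - [0, 0, 0]
    - [0, 0, 0]
    - [0, 0, 0]
    - [0, 0, 0]
    - [0, 0, 0]
    - [0, 0, 0]
    - [0, 0, 0]
    - [0, 0, 0]

```text
clock: 14.8
tool_pos: [0.5988, -0.2022, 0.1277]
eef_rot: [0.674, 0.739, -0.001, -0.001]
contact_force: [0.8, 1.4, -1.3]
opening: 0.568
finger_force: 20.0
```

servo_tool:
  translation:
    - [-0.046, -0.0105, 0]
    - [-0.046, -0.0105, 0]
    - [-0.046, -0.0105, 0]
    - [-0.046, -0.0105, 0]
    - [0, 0, 0]
    - [0, 0, 0]
    - [0, 0, 0]
    - [0, 0, 0]
    - [0, 0, 0]
    - [0, 0, 0]
  turn:
    - [0, 0, 0]
    - [0, 0, 0]
    - [0, 0, 0]
    - [0, 0, 0]
    - [0, 0, -0.173]
    - [0, 0, -0.173]
    - [0, 0, -0.173]
    - [0, 0, -0.173]
    - [0, 0, -0.173]
    - [0, 0, -0.173]

```text
clock: 16.05
tool_pos: [0.5738, -0.3873, 0.1273]
eef_rot: [0.216, 0.976, 0.0, -0.002]
contact_force: [-0.4, -0.1, -1.4]
opening: 0.568
finger_force: 20.0
```

servo_tool:
  translation:
    - [0, 0, 0.02]
    - [0, 0, 0.02]
    - [0, 0, 0]
  turn:
    - [0, 0, 0]
    - [0, 0, 0]
    - [0, 0, 0]

```text
clock: 16.42
tool_pos: [0.5726, -0.387, 0.0861]
eef_rot: [0.22, 0.976, 0.0, -0.003]
contact_force: [-0.2, -0.1, -1.1]
opening: 0.562
finger_force: 20.0
```

```bash
python3 - <<'E'
from h import *
plan((.575,-.387,.0375,2.70))
E
```

```text
t 16.4 pos [ 0.5726 -0.387   0.0861] phi 2.699 tiltz [-0.006  0.002 -1.   ] F [-0.2 -0.1 -1.1] open 0.562 q [ 0.87  1.05 -0.73  1.43  0.78  0.97  1.06]
(0.575, -0.387, 0.0375, 2.7) shift [-0.0021  0.001   0.0486] then rz -0.001
```

servo_tool:
  translation:
    - [-0.002, 0.001, 0.02]
    - [0, 0, 0.017]
    - [0, 0, 0.009]
    - [0, 0, 0.003]
    - [0, 0, 0]
  turn:
    - [0, 0, 0]
    - [0, 0, 0]
    - [0, 0, 0]
    - [0, 0, 0]
    - [0, 0, 0]

```text
clock: 17.05
tool_pos: [0.5772, -0.3878, 0.0409]
eef_rot: [0.219, 0.976, -0.0, 0.0]
contact_force: [0.4, 1.2, -1.7]
opening: 0.561
finger_force: 20.0
```

servo_tool:
  translation:
    - [0, 0, 0]
    - [0, 0, 0]
    - [0, 0, 0]
    - [0, 0, 0]
    - [0, 0, 0]
  turn:
    - [0, 0, 0]
    - [0, 0, 0]
    - [0, 0, 0]
    - [0, 0, 0]
    - [0, 0, 0]
  grip: 0.85

```text
clock: 17.68
tool_pos: [0.577, -0.3878, 0.0408]
eef_rot: [0.219, 0.976, -0.0, 0.0]
contact_force: [-1.2, -0.2, 0.4]
opening: 0.849
finger_force: 0.0
```

servo_tool:
  translation:
    - [0, 0, -0.02]
    - [0, 0, -0.04]
    - [0, 0, -0.04]
    - [0, 0, -0.01]
  turn:
    - [0, 0, 0]
    - [0, 0, 0]
    - [0, 0, 0]
    - [0, 0, 0]

```text
clock: 18.18
tool_pos: [0.5791, -0.3881, 0.1553]
eef_rot: [0.219, 0.976, -0.001, 0.003]
contact_force: [-0.0, 0.3, 0.2]
opening: 0.849
finger_force: 0.0
```

```bash
python3 - <<'E'
from h import *
plan((.60,-.15,.14,2.70),(.60,.1,.14,2.70),(.524,.307,.14,2.7),(.524,.307,.022,2.1))
E
```

```text
t 18.2 pos [ 0.5791 -0.3881  0.1553] phi 2.700 tiltz [ 0.006 -0.002 -1.   ] F [-0.   0.3  0.2] open 0.849 q [ 0.88  0.98 -0.77  1.39  0.72  1.07  1.11]
(0.6, -0.15, 0.14, 2.7) shift [0.083  0.2241 0.0153] then rz -0.000
(0.6, 0.1, 0.14, 2.7) shift [ 0.1068  0.226  -0.    ] then rz -0.000
(0.524, 0.307, 0.14, 2.7) shift [ 0.1572  0.1547 -0.    ] then rz -0.000
(0.524, 0.307, 0.022, 2.1) shift [0.    0.    0.118] then rz 0.600
```

servo_tool:
  translation:
    - [0.0165, 0.045, 0]
    - [0.0165, 0.045, 0]
    - [0.0165, 0.045, 0]
    - [0.0165, 0.045, 0]
    - [0.0165, 0.045, 0]
    - [0.0215, 0.045, 0]
    - [0.0215, 0.045, 0]
    - [0.0215, 0.045, 0]
    - [0.0215, 0.045, 0]
    - [0.0215, 0.045, 0]
  turn:
    - [0, 0, 0]
    - [0, 0, 0]
    - [0, 0, 0]
    - [0, 0, 0]
    - [0, 0, 0]
    - [0, 0, 0]
    - [0, 0, 0]
    - [0, 0, 0]
    - [0, 0, 0]
    - [0, 0, 0]
  grip: 1.0

```text
clock: 19.42
tool_pos: [0.5972, 0.1016, 0.1506]
eef_rot: [0.219, 0.976, -0.0, -0.0]
contact_force: [0.3, 0.1, 0.1]
opening: 0.999
finger_force: 0.0
```

servo_tool:
  translation:
    - [0.0395, 0.0385, 0]
    - [0.0395, 0.0385, 0]
    - [0.0395, 0.0385, 0]
    - [0.0395, 0.0385, 0]
    - [0, 0, 0.02]
    - [0, 0, 0.02]
    - [0, 0, 0.01]
    - [0, 0, 0.01]
    - [0, 0, 0]
  turn:
    - [0, 0, 0]
    - [0, 0, 0]
    - [0, 0, 0]
    - [0, 0, 0]
    - [0, 0, 0.15]
    - [0, 0, 0.15]
    - [0, 0, 0.15]
    - [0, 0, 0.15]
    - [0, 0, 0]

```text
clock: 20.55
tool_pos: [0.52, 0.3066, 0.09]
eef_rot: [0.497, 0.868, -0.001, -0.0]
contact_force: [0.3, 0.1, -0.2]
opening: 0.999
finger_force: 0.0
```

```bash
python3 - <<'E'
from h import *
plan((.524,.307,.024,2.1))
s=snap('top'); save(s['img'],'c7.png',(340,150,520,320),3.5)
E
```

```text
t 20.6 pos [0.52   0.3066 0.09  ] phi 2.102 tiltz [-0.001 -0.002 -1.   ] F [ 0.3  0.1 -0.2] open 0.999 q [-0.35  0.9  -0.48  1.73  0.62  0.67 -0.64]
(0.524, 0.307, 0.024, 2.1) shift [-0.0017  0.0037  0.066 ] then rz 0.002
```

View pics/c7.png

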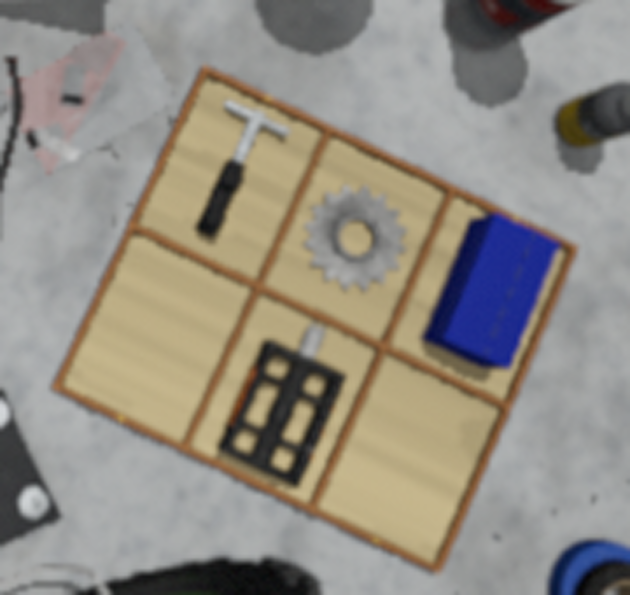

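servo_tool:
  translation:
    - [-0.002, 0.004, 0.02]
    - [0, 0, 0.025]
    - [0, 0, 0.015]
    - [0, 0, 0.006]
    - [0, 0, 0]
  turn:
    - [0, 0, 0]
    - [0, 0, 0]
    - [0, 0, 0]
    - [0, 0, 0]
    - [0, 0, 0]

```text
clock: 21.22
tool_pos: [0.5251, 0.3074, 0.0244]
eef_rot: [0.497, 0.867, -0.0, -0.0]
contact_force: [0.6, 0.2, 0.4]
opening: 0.998
finger_force: 0.0
```

servo_tool:
  translation:
    - [0, 0, 0]
    - [0, 0, 0]
    - [0, 0, 0]
    - [0, 0, 0]
    - [0, 0, 0]
  turn:
    - [0, 0, 0]
    - [0, 0, 0]
    - [0, 0, 0]
    - [0, 0, 0]
    - [0, 0, 0]
  grip: 0.0
  grip_force: 20

```text
clock: 21.85
tool_pos: [0.5253, 0.3074, 0.0251]
eef_rot: [0.498, 0.867, 0.0, 0.0]
contact_force: [-0.5, -1.1, 5.0]
opening: 0.704
finger_force: 20.0
```

servo_tool:
  translation:
    - [0, 0, -0.02]
    - [0, 0, -0.03]
    - [0, 0, -0.03]
    - [0, 0, -0.02]
    - [0, 0, 0]
  turn:
    - [0, 0, 0]
    - [0, 0, 0]
    - [0, 0, 0]
    - [0, 0, 0]
    - [0, 0, 0]

```text
clock: 22.48
tool_pos: [0.5261, 0.3082, 0.1269]
eef_rot: [0.498, 0.867, 0.002, 0.001]
contact_force: [-0.3, -0.3, -1.0]
opening: 0.699
finger_force: 20.0
```

```bash
python3 - <<'E'
from h import *
plan((.60,.10,.125,2.1),(.546,-.157,.125,2.10),(.546,-.157,.03,2.7))
s=snap('top'); P=cloud(s); c=(.5747,-.3873); m=(P[...,2]>.046)&(P[...,2]<.062)&(np.hypot(P[...,0]-c[0],P[...,1]-c[1])<.09)
Q=P[m]; print(len(Q),np.median(Q[:,2]),cv2.minAreaRect((Q[:,:2]*1000).astype(np.float32)))
E
```

```text
t 22.5 pos [0.5261 0.3082 0.1269] phi 2.100 tiltz [ 0.003  0.002 -1.   ] F [-0.3 -0.3 -1. ] open 0.699 q [-0.32  0.85 -0.52  1.7   0.58  0.74 -0.6 ]
(0.6, 0.1, 0.125, 2.1) shift [-0.217  -0.0412  0.0019] then rz -0.000
(0.546, -0.157, 0.125, 2.1) shift [-0.1946 -0.1764 -0.    ] then rz -0.000
(0.546, -0.157, 0.03, 2.7) shift [0.    0.    0.095] then rz -0.600
856 0.05373786881828542 ((578.0626220703125, -386.01617431640625), (51.64141082763672, 94.14694213867188), 64.24375915527344)
```

servo_tool:
  translation:
    - [-0.0435, -0.008, 0]
    - [-0.0435, -0.008, 0]
    - [-0.0435, -0.008, 0]
    - [-0.0435, -0.008, 0]
    - [-0.0435, -0.008, 0]
    - [-0.039, -0.0355, 0]
    - [-0.039, -0.0355, 0]
    - [-0.039, -0.0355, 0]
    - [-0.039, -0.0355, 0]
    - [-0.039, -0.0355, 0]
  turn:
    - [0, 0, 0]
    - [0, 0, 0]
    - [0, 0, 0]
    - [0, 0, 0]
    - [0, 0, 0]
    - [0, 0, 0]
    - [0, 0, 0]
    - [0, 0, 0]
    - [0, 0, 0]
    - [0, 0, 0]

```text
clock: 23.78
tool_pos: [0.5443, -0.1601, 0.1237]
eef_rot: [0.498, 0.867, -0.0, -0.001]
contact_force: [0.7, -0.9, -0.6]
opening: 0.704
finger_force: 20.0
```

servo_tool:
  translation:
    - [0, 0, 0.01]
    - [0, 0, 0.01]
    - [0, 0, 0.01]
    - [0, 0, 0.01]
    - [0, 0, 0]
  turn:
    - [0, 0, -0.15]
    - [0, 0, -0.15]
    - [0, 0, -0.15]
    - [0, 0, -0.15]
    - [0, 0, 0]

```text
clock: 24.4
tool_pos: [0.5442, -0.1585, 0.0831]
eef_rot: [0.22, 0.976, 0.0, -0.002]
contact_force: [-0.7, 0.1, -2.0]
opening: 0.701
finger_force: 20.0
```

```bash
python3 - <<'E'
from h import *
plan((.546,-.157,.033,2.7))
s=snap('scene'); u=proj(s,[.546,-.157,.07]).ravel().astype(int); save(s['img'],'c8.png',(u[0]-70,u[1]-55,u[0]+70,u[1]+50),5)
E
```

```text
t 24.4 pos [ 0.5442 -0.1585  0.0831] phi 2.698 tiltz [-0.003  0.001 -1.   ] F [-0.7  0.1 -2. ] open 0.701 q [ 0.58  0.93 -0.68  1.84  0.88  0.71  0.52]
(0.546, -0.157, 0.033, 2.7) shift [-0.001   0.0022  0.0501] then rz -0.002
```

View pics/c8.png

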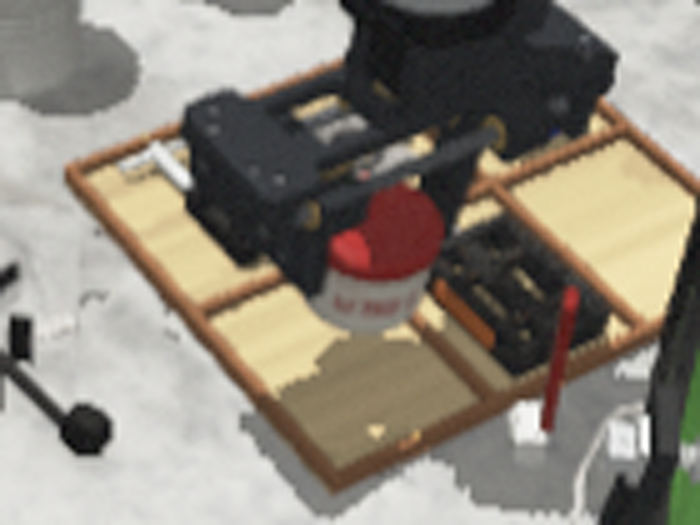

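servo_tool:
  translation:
    - [-0.001, 0.002, 0.02]
    - [0, 0, 0.017]
    - [0, 0, 0.01]
    - [0, 0, 0.005]
    - [0, 0, 0]
  turn:
    - [0, 0, 0]
    - [0, 0, 0]
    - [0, 0, 0]
    - [0, 0, 0]
    - [0, 0, 0]

```text
clock: 25.08
tool_pos: [0.5472, -0.157, 0.0324]
eef_rot: [0.219, 0.976, -0.0, -0.0]
contact_force: [-0.1, 0.2, -0.5]
opening: 0.703
finger_force: 20.0
```

servo_tool:
  translation:
    - [0, 0, 0]
    - [0, 0, 0]
    - [0, 0, 0]
    - [0, 0, 0]
    - [0, 0, 0]
  turn:
    - [0, 0, 0]
    - [0, 0, 0]
    - [0, 0, 0]
    - [0, 0, 0]
    - [0, 0, 0]
  grip: 1.0

```text
clock: 25.7
tool_pos: [0.5474, -0.1572, 0.0328]
eef_rot: [0.219, 0.976, -0.0, 0.0]
contact_force: [-0.1, -0.1, -0.6]
opening: 0.999
finger_force: 0.0
```

servo_tool:
  translation:
    - [0, 0, -0.02]
    - [0, 0, -0.03]
    - [0, 0, -0.04]
    - [0, 0, -0.02]
  turn:
    - [0, 0, 0]
    - [0, 0, 0]
    - [0, 0, 0]
    - [0, 0, 0]

```text
clock: 26.2
tool_pos: [0.5484, -0.1569, 0.1457]
eef_rot: [0.219, 0.976, 0.0, 0.002]
contact_force: [0.2, -0.1, -0.2]
opening: 1.002
finger_force: 0.0
```

```bash
python3 - <<'E'
from h import *
plan((.62,.0,.135,2.70),(.6255,.155,.135,0.79),(.6255,.155,.004,0.79))
E
```

```text
t 26.2 pos [ 0.5484 -0.1569  0.1457] phi 2.700 tiltz [ 0.004 -0.    -1.   ] F [ 0.2 -0.1 -0.2] open 1.002 q [ 0.62  0.84 -0.75  1.81  0.78  0.81  0.6 ]
(0.62, 0.0, 0.135, 2.7) shift [0.0023 0.1725 0.0107] then rz -0.000
(0.6255, 0.155, 0.135, 0.79) shift [ 0.0613  0.1425 -0.    ] then rz 1.910
(0.6255, 0.155, 0.004, 0.79) shift [0.    0.    0.131] then rz -0.000
```

servo_tool:
  translation:
    - [0.0005, 0.043, 0]
    - [0.0005, 0.043, 0]
    - [0.0005, 0.043, 0]
    - [0.0005, 0.043, 0]
    - [0.0155, 0.0355, 0]
    - [0.0155, 0.0355, 0]
    - [0.0155, 0.0355, 0]
    - [0.0155, 0.0355, 0]
  turn:
    - [0, 0, 0]
    - [0, 0, 0]
    - [0, 0, 0]
    - [0, 0, 0]
    - [0, 0, 0]
    - [0, 0, 0]
    - [0, 0, 0]
    - [0, 0, 0]
  grip: 0.55

```text
clock: 27.2
tool_pos: [0.6234, 0.1551, 0.1429]
eef_rot: [0.219, 0.976, -0.0, -0.0]
contact_force: [-0.2, -0.0, 0.9]
opening: 0.554
finger_force: 0.0
```

servo_tool:
  translation:
    - [0, 0, 0.008]
    - [0, 0, 0.008]
    - [0, 0, 0.008]
    - [0, 0, 0.008]
    - [0, 0, 0.008]
    - [0, 0, 0.008]
    - [0, 0, 0.008]
    - [0, 0, 0.008]
    - [0, 0, 0.008]
    - [0, 0, 0.008]
  turn:
    - [0, 0, 0.187]
    - [0, 0, 0.187]
    - [0, 0, 0.187]
    - [0, 0, 0.187]
    - [0, 0, 0.187]
    - [0, 0, 0.187]
    - [0, 0, 0.187]
    - [0, 0, 0.187]
    - [0, 0, 0.187]
    - [0, 0, 0.187]

```text
clock: 28.45
tool_pos: [0.6233, 0.1542, 0.0626]
eef_rot: [0.916, 0.4, -0.0, -0.0]
contact_force: [-0.4, -0.0, -0.4]
opening: 0.55
finger_force: 0.0
```

servo_tool:
  translation:
    - [0, 0, 0]
    - [0, 0, 0]
  turn:
    - [0, 0, 0.04]
    - [0, 0, 0]

```text
clock: 28.7
tool_pos: [0.6237, 0.1543, 0.063]
eef_rot: [0.923, 0.386, 0.0, -0.0]
contact_force: [0.1, 1.1, -0.1]
opening: 0.55
finger_force: 0.0
```

```bash
python3 - <<'E'
from h import *
plan((.6255,.155,.004,.79))
s=snap('top'); P=cloud(s)
b=s['img'].astype(int); m=(P[...,2]>.048)&(P[...,2]<.07)&(np.hypot(P[...,0]-.546,P[...,1]+.157)<.06)
Q=P[m]; print('tub',len(Q),np.median(Q[:,2]),cv2.minEnclosingCircle((Q[:,:2]*1000).astype(np.float32)),cv2.minAreaRect((Q[:,:2]*1000).astype(np.float32)))
A=np.c_[Q[:,:2]-Q[:,:2].mean(0),np.ones(len(Q))]; print('tilt',np.linalg.lstsq(A,Q[:,2],rcond=None)[0])
s=snap('scene'); u=proj(s,[.6255,.155,.02]).ravel().astype(int); save(s['img'],'c9.png',(u[0]-60,u[1]-50,u[0]+60,u[1]+45),6)
E
```

```text
t 28.7 pos [0.6237 0.1543 0.063 ] phi 0.792 tiltz [ 0.  0. -1.] F [ 0.1  1.1 -0.1] open 0.550 q [-0.21  0.94 -0.19  1.63  0.27  0.6  -1.33]
(0.6255, 0.155, 0.004, 0.79) shift [0.0018 0.0008 0.059 ] then rz 0.002
tub 600 0.055963097479811263 ((547.298583984375, -155.4123992919922), 32.406280517578125) ((547.2705688476562, -154.97265625), (62.355995178222656, 62.40421676635742), 89.82657623291016)
tilt [ 0.00228415 -0.00389279  0.0559282 ]
```

View pics/c9.png

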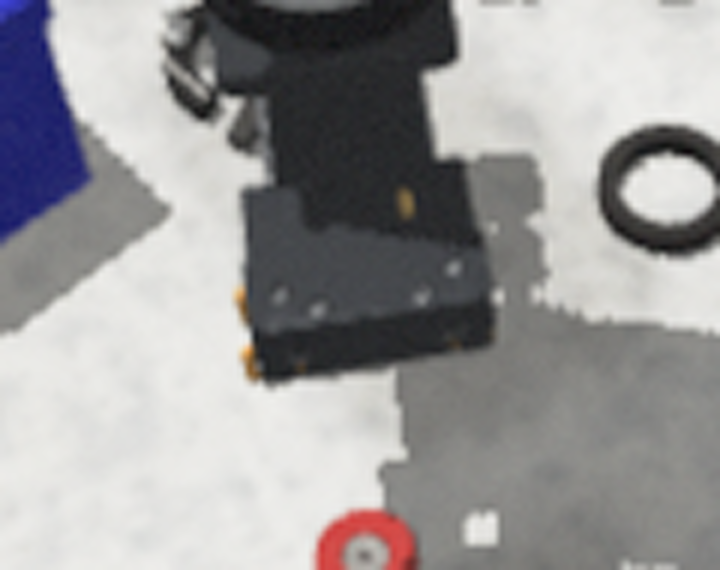

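servo_tool:
  translation:
    - [0.001, 0.001, 0.02]
    - [0, 0, 0.02]
    - [0, 0, 0.012]
    - [0, 0, 0.005]
    - [0, 0, 0]
  turn:
    - [0, 0, 0]
    - [0, 0, 0]
    - [0, 0, 0]
    - [0, 0, 0]
    - [0, 0, 0]

```text
clock: 29.42
tool_pos: [0.6249, 0.1541, 0.0053]
eef_rot: [0.923, 0.385, -0.0, -0.0]
contact_force: [0.6, 0.1, 0.2]
opening: 0.55
finger_force: 0.0
```

servo_tool:
  translation:
    - [0, 0, 0]
    - [0, 0, 0]
    - [0, 0, 0]
    - [0, 0, 0]
    - [0, 0, 0]
  turn:
    - [0, 0, 0]
    - [0, 0, 0]
    - [0, 0, 0]
    - [0, 0, 0]
    - [0, 0, 0]
  grip: 0.0
  grip_force: 25

```text
clock: 30.05
tool_pos: [0.6255, 0.1542, 0.0063]
eef_rot: [0.923, 0.385, 0.0, 0.0]
contact_force: [0.1, 0.3, 5.5]
opening: 0.315
finger_force: 25.0
```

servo_tool:
  translation:
    - [0, 0, -0.02]
    - [0, 0, -0.04]
    - [0, 0, -0.04]
    - [0, 0, -0.02]
    - [0, 0, 0]
  turn:
    - [0, 0, 0]
    - [0, 0, 0]
    - [0, 0, 0]
    - [0, 0, 0]
    - [0, 0, 0]

```text
clock: 30.68
tool_pos: [0.6259, 0.1543, 0.1271]
eef_rot: [0.923, 0.385, 0.001, 0.0]
contact_force: [0.8, -0.5, -1.8]
opening: 0.317
finger_force: 25.0
```

```bash
python3 - <<'E'
from h import *
plan((.63,-.15,.124,.79),(.4635,-.334,.124,.79),(.4635,-.334,.012,-.44))
E
```

```text
t 30.7 pos [0.6259 0.1543 0.1271] phi 0.790 tiltz [ 0.003  0.001 -1.   ] F [ 0.8 -0.5 -1.8] open 0.317 q [-0.2   0.85 -0.21  1.6   0.24  0.71 -1.31]
(0.63, -0.15, 0.124, 0.79) shift [-0.2132  0.2172  0.0031] then rz -0.000
(0.4635, -0.334, 0.124, 0.79) shift [-0.2479  0.0112 -0.    ] then rz -0.000
(0.4635, -0.334, 0.012, -0.44) shift [0.    0.    0.112] then rz 1.230
```

servo_tool:
  translation:
    - [-0.0355, 0.036, 0]
    - [-0.0355, 0.036, 0]
    - [-0.0355, 0.036, 0]
    - [-0.0355, 0.036, 0]
    - [-0.0355, 0.036, 0]
    - [-0.0355, 0.036, 0]
  turn:
    - [0, 0, 0]
    - [0, 0, 0]
    - [0, 0, 0]
    - [0, 0, 0]
    - [0, 0, 0]
    - [0, 0, 0]

```text
clock: 31.42
tool_pos: [0.6271, -0.1507, 0.1236]
eef_rot: [0.923, 0.385, -0.002, -0.001]
contact_force: [0.3, 1.1, -1.8]
opening: 0.311
finger_force: 25.0
```

servo_tool:
  translation:
    - [0, 0, 0]
    - [0, 0, 0]
    - [0, 0, 0]
    - [0, 0, 0]
    - [0, 0, 0]
    - [0, 0, 0]
    - [0, 0, 0]
    - [0, 0, 0]
  turn:
    - [0, 0, 0.175]
    - [0, 0, 0.175]
    - [0, 0, 0.175]
    - [0, 0, 0.175]
    - [0, 0, 0.175]
    - [0, 0, 0.175]
    - [0, 0, 0.18]
    - [0, 0, 0]

```text
clock: 32.42
tool_pos: [0.6273, -0.1489, 0.1239]
eef_rot: [0.976, -0.217, -0.002, 0.001]
contact_force: [0.5, -0.4, -1.2]
opening: 0.32
finger_force: 25.0
```

```bash
python3 - <<'E'
from h import *
plan((.4625,-.3345,.124,-.44))
E
```

```text
t 32.4 pos [ 0.6273 -0.1489  0.1239] phi -0.438 tiltz [-0.004 -0.    -1.   ] F [ 0.5 -0.4 -1.2] open 0.320 q [ 0.13  0.86  0.07  1.6  -0.08  0.69 -1.78]
(0.4625, -0.3345, 0.124, -0.44) shift [-7.06e-02  2.38e-01 -1.00e-04] then rz 0.002
```

servo_tool:
  translation:
    - [-0.0118, 0.0397, 0]
    - [-0.0118, 0.0397, 0]
    - [-0.0118, 0.0397, 0]
    - [-0.0118, 0.0397, 0]
    - [-0.0118, 0.0397, 0]
    - [-0.0118, 0.0397, 0]
    - [0, 0, 0]
  turn:
    - [0, 0, 0]
    - [0, 0, 0]
    - [0, 0, 0]
    - [0, 0, 0]
    - [0, 0, 0]
    - [0, 0, 0]
    - [0, 0, 0]

```text
clock: 33.3
tool_pos: [0.4587, -0.3384, 0.125]
eef_rot: [0.975, -0.22, -0.002, 0.001]
contact_force: [0.1, 0.0, -1.4]
opening: 0.314
finger_force: 25.0
```

```bash
python3 - <<'E'
from h import *
plan((.4625,-.3345,.0135,-.44))
s=snap('scene'); save(s['img'],'c10.png',(260,20,640,330),2)
E
```

```text
t 33.3 pos [ 0.4587 -0.3384  0.125 ] phi -0.444 tiltz [-0.004 -0.001 -1.   ] F [ 0.1  0.  -1.4] open 0.314 q [ 0.55  0.78  0.01  1.84 -0.    0.53 -1.46]
(0.4625, -0.3345, 0.0135, -0.44) shift [ 0.0017 -0.0051  0.1115] then rz -0.004
```

View pics/c10.png

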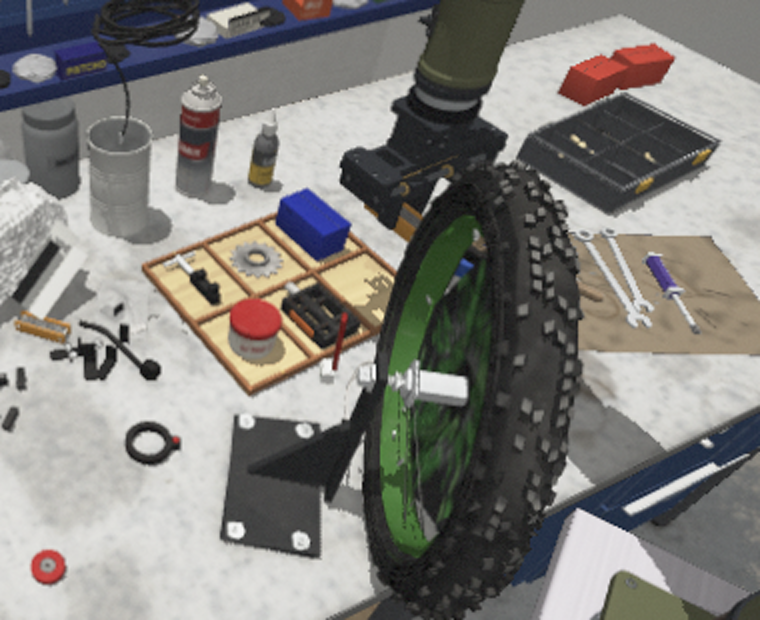

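servo_tool:
  translation:
    - [0.0015, -0.005, 0.03]
    - [0, 0, 0.03]
    - [0, 0, 0.025]
    - [0, 0, 0.015]
    - [0, 0, 0.009]
    - [0, 0, 0]
  turn:
    - [0, 0, 0]
    - [0, 0, 0]
    - [0, 0, 0]
    - [0, 0, 0]
    - [0, 0, 0]
    - [0, 0, 0]

```text
clock: 34.1
tool_pos: [0.4667, -0.3303, 0.0165]
eef_rot: [0.976, -0.218, -0.0, -0.0]
contact_force: [0.1, -0.8, -1.8]
opening: 0.313
finger_force: 25.0
```

servo_tool:
  translation:
    - [0, 0, 0]
  turn:
    - [0, 0, 0]

```text
clock: 34.22
tool_pos: [0.4671, -0.331, 0.0174]
eef_rot: [0.976, -0.218, 0.001, 0.0]
contact_force: [-0.5, 0.3, -1.1]
opening: 0.314
finger_force: 25.0
```

servo_tool:
  translation:
    - [-0.0025, 0.005, 0]
    - [0, 0, 0.004]
    - [0, 0, 0]
  turn:
    - [0, 0, 0]
    - [0, 0, 0]
    - [0, 0, 0]

```text
clock: 34.6
tool_pos: [0.4619, -0.3342, 0.0126]
eef_rot: [0.976, -0.218, -0.0, -0.0]
contact_force: [-0.5, -0.3, -0.2]
opening: 0.317
finger_force: 25.0
```

servo_tool:
  translation:
    - [0, 0, 0]
    - [0, 0, 0]
    - [0, 0, 0]
    - [0, 0, 0]
  turn:
    - [0, 0, 0]
    - [0, 0, 0]
    - [0, 0, 0]
    - [0, 0, 0]
  grip: 0.52

```text
clock: 35.1
tool_pos: [0.4622, -0.3342, 0.0128]
eef_rot: [0.976, -0.218, 0.0, 0.0]
contact_force: [-0.6, -1.0, 0.7]
opening: 0.521
finger_force: 0.0
```

servo_tool:
  translation:
    - [0, 0, -0.02]
    - [0, 0, -0.04]
    - [0, 0, -0.04]
    - [0, 0, -0.03]
    - [0, 0, 0]
  turn:
    - [0, 0, 0]
    - [0, 0, 0]
    - [0, 0, 0]
    - [0, 0, 0]
    - [0, 0, 0]

```text
clock: 35.72
tool_pos: [0.4636, -0.3353, 0.1462]
eef_rot: [0.976, -0.218, 0.003, 0.001]
contact_force: [0.2, 0.3, -0.4]
opening: 0.517
finger_force: 0.0
```

```bash
python3 - <<'E'
from h import *
plan((.62,-.15,.145,-.44),(.5685,.043,.145,-.44),(.5685,.043,.005,.61))
E
```

```text
t 35.7 pos [ 0.4636 -0.3353  0.1462] phi -0.440 tiltz [ 0.005 -0.004 -1.   ] F [ 0.2  0.3 -0.4] open 0.517 q [ 0.54  0.74  0.    1.83 -0.01  0.57 -1.46]
(0.62, -0.15, 0.145, -0.44) shift [ 0.0625 -0.2343  0.0012] then rz -0.000
(0.5685, 0.043, 0.145, -0.44) shift [-0.1288 -0.1527 -0.    ] then rz -0.000
(0.5685, 0.043, 0.005, 0.61) shift [ 0.   -0.    0.14] then rz -1.050
```

servo_tool:
  translation:
    - [0.0125, -0.047, 0]
    - [0.0125, -0.047, 0]
    - [0.0125, -0.047, 0]
    - [0.0125, -0.047, 0]
    - [0.0125, -0.047, 0]
    - [-0.032, -0.038, 0]
    - [-0.032, -0.038, 0]
    - [-0.032, -0.038, 0]
    - [-0.032, -0.038, 0]
  turn:
    - [0, 0, 0]
    - [0, 0, 0]
    - [0, 0, 0]
    - [0, 0, 0]
    - [0, 0, 0]
    - [0, 0, 0]
    - [0, 0, 0]
    - [0, 0, 0]
    - [0, 0, 0]
  grip: 0.9

```text
clock: 36.85
tool_pos: [0.5666, 0.0454, 0.1422]
eef_rot: [0.976, -0.218, -0.001, 0.0]
contact_force: [-0.9, -0.1, 0.1]
opening: 0.898
finger_force: 0.0
```

servo_tool:
  translation:
    - [0, 0, 0.015]
    - [0, 0, 0.015]
    - [0, 0, 0.015]
    - [0, 0, 0.015]
    - [0, 0, 0.015]
    - [0, 0, 0.015]
    - [0, 0, 0]
  turn:
    - [0, 0, -0.175]
    - [0, 0, -0.175]
    - [0, 0, -0.175]
    - [0, 0, -0.175]
    - [0, 0, -0.175]
    - [0, 0, -0.175]
    - [0, 0, 0]

```text
clock: 37.72
tool_pos: [0.5663, 0.0436, 0.0514]
eef_rot: [0.954, 0.299, -0.002, -0.0]
contact_force: [-0.4, 0.0, -0.1]
opening: 0.901
finger_force: 0.0
```

```bash
python3 - <<'E'
from h import *
plan((.569,.043,.005,.61))
s=snap('scene'); u=proj(s,[.569,.043,.0]).ravel().astype(int); print(u); save(s['img'],'c11.png',(u[0]-45,u[1]-35,u[0]+45,u[1]+35),8)
s=snap('top'); P=cloud(s); b=s['img'].astype(int); m=(np.hypot(P[...,0]-.4625,P[...,1]+.3345)<.065)&(P[...,2]>.018)&(P[...,2]<.04)
Q=P[m]; print('hex',len(Q),np.median(Q[:,2]),cv2.minAreaRect((Q[:,:2]*1000).astype(np.float32)))
E
```

```text
t 37.7 pos [0.5663 0.0436 0.0514] phi 0.608 tiltz [-0.003 -0.    -1.   ] F [-0.4  0.  -0.1] open 0.901 q [-0.07  0.9  -0.14  1.86  0.29  0.4  -1.39]
(0.569, 0.043, 0.005, 0.61) shift [0.0019 0.002  0.0464] then rz -0.002
[333 242]
hex 458 0.02447365834970174 ((461.7061767578125, -315.7958984375), (61.34819793701172, 107.8318862915039), 67.04875183105469)
```

View pics/c11.png

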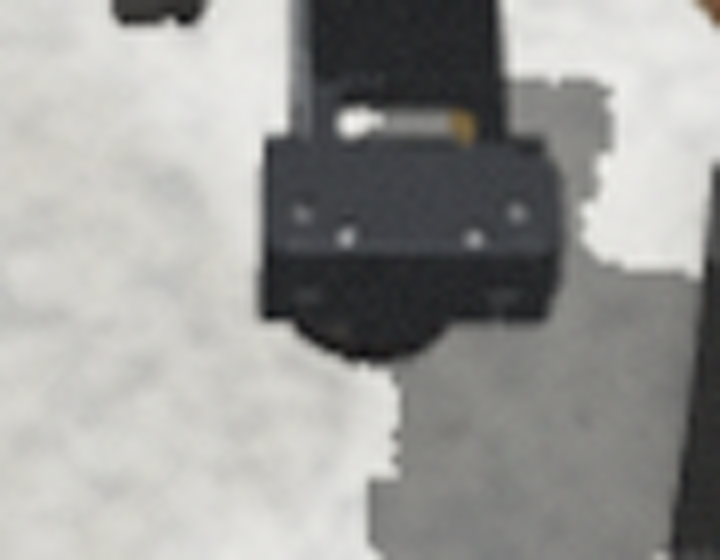

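servo_tool:
  translation:
    - [0.002, 0.002, 0.02]
    - [0, 0, 0.015]
    - [0, 0, 0.008]
    - [0, 0, 0.003]
    - [0, 0, 0]
  turn:
    - [0, 0, 0]
    - [0, 0, 0]
    - [0, 0, 0]
    - [0, 0, 0]
    - [0, 0, 0]

```text
clock: 38.45
tool_pos: [0.5705, 0.0434, 0.0066]
eef_rot: [0.954, 0.3, -0.0, 0.0]
contact_force: [-1.4, -0.2, -0.2]
opening: 0.902
finger_force: 0.0
```

servo_tool:
  translation:
    - [0, 0, 0]
    - [0, 0, 0]
    - [0, 0, 0]
    - [0, 0, 0]
    - [0, 0, 0]
  turn:
    - [0, 0, 0]
    - [0, 0, 0]
    - [0, 0, 0]
    - [0, 0, 0]
    - [0, 0, 0]
  grip: 0.0
  grip_force: 15

```text
clock: 39.08
tool_pos: [0.5707, 0.0434, 0.007]
eef_rot: [0.954, 0.3, 0.0, 0.0]
contact_force: [0.2, 0.1, 3.2]
opening: 0.599
finger_force: 15.0
```

servo_tool:
  translation:
    - [0, 0, -0.02]
    - [0, 0, -0.04]
    - [0, 0, -0.04]
    - [0, 0, -0.03]
    - [0, 0, 0]
  turn:
    - [0, 0, 0]
    - [0, 0, 0]
    - [0, 0, 0]
    - [0, 0, 0]
    - [0, 0, 0]

```text
clock: 39.7
tool_pos: [0.5722, 0.0436, 0.1399]
eef_rot: [0.954, 0.3, 0.003, 0.0]
contact_force: [0.2, -0.5, -1.0]
opening: 0.6
finger_force: 15.0
```

```bash
python3 - <<'E'
from h import *
s=snap('top'); P=cloud(s); b=s['img'].astype(int); hsv=cv2.cvtColor(s['img'],cv2.COLOR_RGB2HSV)
def rect(nm,m):
    n,l,stt,_=cv2.connectedComponentsWithStats(m.astype(np.uint8)); k=1+stt[1:,4].argmax(); Q=P[l==k]; print(nm,len(Q),np.median(Q[:,2]).round(4),cv2.minAreaRect((Q[:,:2]*1000).astype(np.float32)))
rect('hex',(np.hypot(P[...,0]-.4625,P[...,1]+.3345)<.058)&(P[...,2]>.0195)&(P[...,2]<.04))
rect('carton',(np.hypot(P[...,0]-.577,P[...,1]+.387)<.08)&(P[...,2]>.047)&(P[...,2]<.07))
rect('sprocket',(np.hypot(P[...,0]-.616,P[...,1]+.298)<.05)&(P[...,2]>.0105)&(P[...,2]<.03)&(hsv[...,1]<60))
plan((.62,-.15,.145,.61),(.577,-.387,.145,-.44),(.577,-.387,.0595,-.44))
E
```

```text
hex 428 0.0248 ((464.5582580566406, -332.888427734375), (30.431350708007812, 88.60417175292969), 64.36972045898438)
carton 851 0.0538 ((578.1138305664062, -386.5683898925781), (52.212406158447266, 95.08487701416016), 64.5654296875)
sprocket 82 0.0141 ((617.9105834960938, -298.5206604003906), (34.85062026977539, 35.19701385498047), 0.7589808106422424)
t 39.8 pos [0.5711 0.0433 0.1382] phi 0.610 tiltz [ 0.003  0.    -1.   ] F [-0.1  0.9 -1.5] open 0.599 q [-0.04  0.76 -0.2   1.82  0.25  0.58 -1.36]
(0.62, -0.15, 0.145, 0.61) shift [-0.0706  0.1865 -0.0068] then rz -0.000
(0.577, -0.387, 0.145, -0.44) shift [-0.171   0.1696 -0.    ] then rz 1.050
(0.577, -0.387, 0.0595, -0.44) shift [ 0.     -0.      0.0855] then rz -0.000
```

servo_tool:
  translation:
    - [-0.014, 0.0375, 0]
    - [-0.014, 0.0375, 0]
    - [-0.014, 0.0375, 0]
    - [-0.014, 0.0375, 0]
    - [-0.014, 0.0375, 0]
  turn:
    - [0, 0, 0]
    - [0, 0, 0]
    - [0, 0, 0]
    - [0, 0, 0]
    - [0, 0, 0]

```text
clock: 40.38
tool_pos: [0.6196, -0.1515, 0.1353]
eef_rot: [0.954, 0.3, -0.001, -0.001]
contact_force: [0.1, 0.6, 0.2]
opening: 0.604
finger_force: 15.0
```

servo_tool:
  translation:
    - [0, 0, 0]
    - [0, 0, 0]
    - [0, 0, 0]
    - [0, 0, 0]
    - [0, 0, 0]
    - [0, 0, 0]
    - [0, 0, 0]
  turn:
    - [0, 0, 0.175]
    - [0, 0, 0.175]
    - [0, 0, 0.175]
    - [0, 0, 0.175]
    - [0, 0, 0.175]
    - [0, 0, 0.175]
    - [0, 0, 0]

```text
clock: 41.25
tool_pos: [0.6195, -0.1501, 0.1354]
eef_rot: [0.976, -0.217, -0.001, 0.0]
contact_force: [-0.4, -0.1, 0.1]
opening: 0.6
finger_force: 15.0
```

```bash
python3 - <<'E'
from h import *
plan((.582,-.389,.1,-.44))
E
```

```text
t 41.2 pos [ 0.6195 -0.1501  0.1354] phi -0.438 tiltz [-0.003 -0.    -1.   ] F [-0.4 -0.1  0.1] open 0.600 q [ 0.15  0.83  0.04  1.62 -0.04  0.7  -1.81]
(0.582, -0.389, 0.1, -0.44) shift [0.0673 0.2323 0.0354] then rz 0.002
```

servo_tool:
  translation:
    - [0.0112, 0.0387, 0]
    - [0.0112, 0.0387, 0]
    - [0.0112, 0.0387, 0]
    - [0.0112, 0.0387, 0]
    - [0.0112, 0.0387, 0]
    - [0.0112, 0.0387, 0]
    - [0, 0, 0.02]
    - [0, 0, 0.02]
    - [0, 0, 0.02]
    - [0, 0, 0]
  turn:
    - [0, 0, 0]
    - [0, 0, 0]
    - [0, 0, 0]
    - [0, 0, 0]
    - [0, 0, 0]
    - [0, 0, 0]
    - [0, 0, 0]
    - [0, 0, 0]
    - [0, 0, 0]
    - [0, 0, 0]

```text
clock: 42.5
tool_pos: [0.5814, -0.3866, 0.074]
eef_rot: [0.976, -0.217, -0.002, -0.001]
contact_force: [0.8, -0.2, 0.3]
opening: 0.6
finger_force: 15.0
```

servo_tool:
  translation:
    - [0, 0, 0]
  turn:
    - [0, 0, 0]

```text
clock: 42.62
tool_pos: [0.583, -0.3887, 0.0769]
eef_rot: [0.976, -0.218, 0.0, 0.0]
contact_force: [-0.6, 0.4, -0.3]
opening: 0.598
finger_force: 15.0
```

```bash
python3 - <<'E'
from h import *
plan((.582,-.389,.062,-.44))
E
```

```text
t 42.6 pos [ 0.583  -0.3887  0.0769] phi -0.439 tiltz [ 0.001 -0.    -1.   ] F [-0.6  0.4 -0.3] open 0.598 q [ 0.53  0.98 -0.01  1.43  0.01  0.73 -1.5 ]
(0.582, -0.389, 0.062, -0.44) shift [-0.0008  0.0007  0.0149] then rz 0.001
```

servo_tool:
  translation:
    - [-0.001, 0, 0.008]
    - [0, 0, 0.006]
    - [0, 0, 0]
    - [0, 0, 0]
  turn:
    - [0, 0, 0]
    - [0, 0, 0]
    - [0, 0, 0]
    - [0, 0, 0]

```text
clock: 43.12
tool_pos: [0.5816, -0.3888, 0.0628]
eef_rot: [0.976, -0.218, 0.0, 0.0]
contact_force: [-0.9, -0.8, -0.2]
opening: 0.599
finger_force: 15.0
```

servo_tool:
  translation:
    - [0, 0, 0.0015]
    - [0, 0, 0]
  turn:
    - [0, 0, 0]
    - [0, 0, 0]

```text
clock: 43.38
tool_pos: [0.5815, -0.3887, 0.0612]
eef_rot: [0.976, -0.218, 0.0, 0.0]
contact_force: [0.3, 0.6, -1.0]
opening: 0.595
finger_force: 15.0
```

servo_tool:
  translation:
    - [0, 0, 0]
    - [0, 0, 0]
    - [0, 0, 0]
    - [0, 0, 0]
  turn:
    - [0, 0, 0]
    - [0, 0, 0]
    - [0, 0, 0]
    - [0, 0, 0]
  grip: 0.85

```text
clock: 43.88
tool_pos: [0.5815, -0.3887, 0.0613]
eef_rot: [0.976, -0.218, 0.0, 0.0]
contact_force: [-0.7, 0.0, -0.5]
opening: 0.852
finger_force: 0.0
```

servo_tool:
  translation:
    - [0, 0, -0.02]
    - [0, 0, -0.04]
    - [0, 0, -0.04]
    - [0, 0, -0.04]
    - [0, 0, 0]
  turn:
    - [0, 0, 0]
    - [0, 0, 0]
    - [0, 0, 0]
    - [0, 0, 0]
    - [0, 0, 0]

```text
clock: 44.5
tool_pos: [0.5839, -0.3904, 0.2069]
eef_rot: [0.976, -0.218, 0.005, 0.002]
contact_force: [-0.2, 0.2, -0.8]
opening: 0.847
finger_force: 0.0
```

servo_tool:
  translation:
    - [0, -0.05, 0]
    - [0, -0.05, 0]
    - [0, -0.05, 0]
    - [0, -0.05, 0]
    - [0, -0.05, 0]
    - [0, -0.05, 0]
    - [0, -0.05, 0]
    - [0, -0.05, 0]
    - [0, 0, 0]
  turn:
    - [0, 0, 0]
    - [0, 0, 0]
    - [0, 0, 0]
    - [0, 0, 0]
    - [0, 0, 0]
    - [0, 0, 0]
    - [0, 0, 0]
    - [0, 0, 0]
    - [0, 0, 0]

```text
clock: 45.62
tool_pos: [0.7526, -0.019, 0.2002]
eef_rot: [0.977, -0.214, -0.001, -0.003]
contact_force: [-0.5, -0.8, 0.4]
opening: 0.845
finger_force: 0.0
```

```bash
python3 - <<'E'
from h import *
plan()
s=snap('top'); P=cloud(s); m=(np.hypot(P[...,0]-.577,P[...,1]+.387)<.06)&(P[...,2]>.0595)&(P[...,2]<.09); Q=P[m]
print('ring',len(Q),np.median(Q[:,2]),cv2.minAreaRect((Q[:,:2]*1000).astype(np.float32)),cv2.minEnclosingCircle((Q[:,:2]*1000).astype(np.float32)))
save(s['img'],'c12.png',(340,150,520,320),3.5)
E
```

```text
t 45.6 pos [ 0.7526 -0.019   0.2002] phi -0.432 tiltz [-0.     0.005 -1.   ] F [-0.5 -0.8  0.4] open 0.845 q [-0.05  0.92  0.05  1.15 -0.05  1.08 -2.01]
ring 264 0.0643837933522774 ((581.1895751953125, -385.0958251953125), (51.66748809814453, 57.55418014526367), 23.909805297851562) ((577.1791381835938, -385.6650390625), 30.812150955200195)
```

View pics/c12.png

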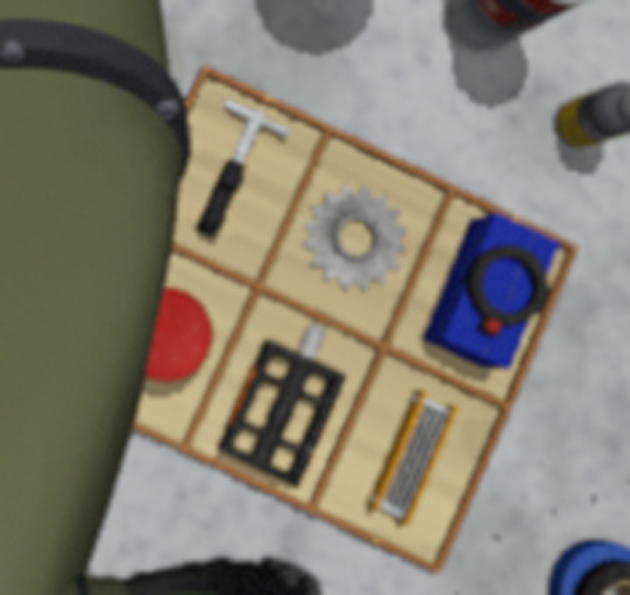

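```bash
python3 -c "
from h import *
print(r.finish_job())"
```

```text
the job is handed in; nothing more can be done
None
```

The job is handed in: all four things are in their bays and the clamp ring lies flat on the middle of the carton. The sprocket and pedal stayed where they were. The clock stood at about 46 s, with the arm clear of everything; the last depth and picture checks put each thing within about 3 mm of where it should be.

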